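Shake the sealed jars for their mixing balls and load the orbital shaker

ROBOT

A 6-joint arm with a two-finger parallel gripper is mounted at the origin on the work surface. World frame = base frame: x ahead of the robot, y to its left, z up, the work surface at z = 0. Lengths are in m, angles in degrees, forces in N, time in s.
With the tool pointing down it reaches from about 0.35 to 0.875 m from the base axis. Payload 4.2 kg.
Tool frame: the origin (TCP) lies between the finger pads; the fingertips stand 14 mm ahead of it and the grasp point (between the pads) lies 5 mm behind it; z points along the fingers, y is the line along which they close (so a half turn about z gives the same grasp; the last joint's range is limited). The gripper opens to 87 mm and grips with 3 to 60 N. Pads are 19 mm wide; open, the fingers measure 117 mm over their backs; the gripper's body (75 mm by 190 mm) begins 51 mm behind the grasp point.
Start: joints at [78.701, 22.042, 0.453, 0, -68.411, -14.817], TCP at [0.275, 0.561, 0.237] pointing down, gripper open.
Joint ranges: [-179.83, 179.83], [-69.29, 118.12], [-61.27, 80.66], [-181.25, 117.63], [-171.15, -9.14], [-177.46, 177.46]. Speed limits (degrees/s): [159.86, 159.86, 180, 180, 180, 180].

INTERFACE

Orientations are given as a 3x3 rotation matrix whose columns are the frame's x, y, z axes.
In Python, from station import * gives the robot as it stands. The module is installed in compiled form; this text tells all that it offers.
- The arm moves only by the tool play_rows, never from a script. Its argument "steps" is a list of rows, each an object of numbers: "ax", "ay", "az": the turn, a rotation vector about the tool's x, y, z in degrees; "dx", "dy", "dz": the shift along the tool's x, y, z in mm; "claw": the finger opening in mm, from 0 to 87. A call has 1 to 20 rows; each row shifts and turns the commanded pose from where the row before left it, along the tool's axes as they then stand; what a row does not reach is not made up. A row lasts 1/10 s, in which the tool goes at most 50 mm and 8.59 degrees, less where a joint would pass 70% of its speed; a pose out of reach is approached as far as the arm can. A call with a gripper value outside its range is refused whole. The fingers move at their own pace and stop on an object; the grip force is fixed at half the most. Time passes only in rows, so rows that do not move let the fingers close. It gives the time, the measured TCP pose, the force, the opening and the grip force at its end, in the units of the state.
- sense(): the state, without advancing time (a new reading comes with each control period).
- capture(name): name is "side" or "top" or "wrist"; returns a dict with "frame" (384x512x3 uint8, blue, green, red), "range_z" (384x512 float32, m along the optical axis (not along the pixel's ray), 0 where there is no reading), "fx", "fy", "cx", "cy" (pixels), "k1" (the pictures are not rectified: a ray, as slopes to the right and down, at radius r is drawn at 1 + k1 r^2 times it, then the intrinsics apply), "xyz" and "rotation" of the camera in the world. Camera axes: x right, y down, z forward; pixel columns grow to the right and rows downward; lengths in m; the calibration is good to about 2 mm. A picture is of the moment at which its call begins.
- finish_job(): hands the job in; it is judged then, once.
The state is a dict: "time_s": time; "joints": joint angles; "joint_velocities": joint speeds; "effort": joint torques, N m; "tcp_pos": TCP position; "ee_rot": TCP orientation; "wrist_force": force on the tool from outside, world axes, zero at the start; "moment": the same for the moment, N m; "gripper_width": opening from 0.0 (shut) to 1.0 (fully open); "gripper_force": force on a finger pad.
Only numpy, scipy, OpenCV 4.12 (cv2) and the standard library are available. Lean on these libraries where they do the work, as an engineer would, in place of code of your own. Each camera call takes 0.05 s, during which the arm holds its last target. There are 200 camera calls.

TASK

Pick up each sealed jar and shake it gently to feel whether its loose steel mixing ball is inside: a jar with a ball goes upright on the shaker's platform, one to a nest, nudged fully home against all three posts, and a jar without one goes upright into the steel tray to be refilled. When every jar is sorted, press the green start button all the way down and let it go. Never jerk or drop a jar, and leave everything else on the bench where it is.

Things in the scene. Friction and masses are not known exactly. Their poses are not given: they have to be found in the camera images.
- jar_a: sealed white jar, blue cap 27 mm deep, gripped there: upright, 64 mm across, 75 mm tall, origin under its centre. 0.17 to 0.56 kg; slides at 1-6 N. It may hold ball_a, a loose 37 mm steel ball, 0.21 kg, unseen, with 19 mm of play. Stroked 30 mm to and fro at 0.25 m/s: with a ball the wrist moment 0.3 s after the two stops differs by 0.04 N m and a 50 N grip wavers by 1 N; else 0 and under 0.2 N
- jar_b: sealed white jar, blue cap 27 mm deep, gripped there: upright, 64 mm across, 75 mm tall, origin under its centre. 0.17 to 0.56 kg; slides at 1-6 N. It may hold ball_b, a loose 37 mm steel ball, 0.21 kg, unseen, with 19 mm of play. Stroked 30 mm to and fro at 0.25 m/s: with a ball the wrist moment 0.3 s after the two stops differs by 0.04 N m and a 50 N grip wavers by 1 N; else 0 and under 0.2 N
- jar_c: sealed white jar, blue cap 27 mm deep, gripped there: upright, 64 mm across, 75 mm tall, origin under its centre. 0.17 to 0.56 kg; slides at 1-6 N. It may hold ball_c, a loose 37 mm steel ball, 0.21 kg, unseen, with 19 mm of play. Stroked 30 mm to and fro at 0.25 m/s: with a ball the wrist moment 0.3 s after the two stops differs by 0.04 N m and a 50 N grip wavers by 1 N; else 0 and under 0.2 N
- jar_d: sealed white jar, blue cap 27 mm deep, gripped there: upright, 64 mm across, 75 mm tall, origin under its centre. 0.17 to 0.56 kg; slides at 1-6 N. It may hold ball_d, a loose 37 mm steel ball, 0.21 kg, unseen, with 19 mm of play. Stroked 30 mm to and fro at 0.25 m/s: with a ball the wrist moment 0.3 s after the two stops differs by 0.04 N m and a 50 N grip wavers by 1 N; else 0 and under 0.2 N
- shaker: orbital shaker, 265 x 300 mm, fixed, not running. Origin: on the bench under it; x from its front (control ledge, robot's side) to its back, y left, z up. Dark platform, top 110 mm up, x -74 to 104, y -144 to 144 mm, its lip 6 mm higher. On it three nests of three orange posts each, 98 mm apart. Ledge 75 mm high, x -150 to -85 mm, with start button; its dial and display are only for show
- nest_1 (a point): left (+y) nest of the shaker: where the centre of a jar's underside is when the jar is fully home. On the platform's top, axes as the shaker's. Its three posts, 12 mm across, 45 mm tall, stand with their axes 38 mm from this point: one at the back (+x), one 60 degrees to either side of that; open to the front, so a jar slid along +x meets all three at once
- nest_2 (a point): middle nest of the shaker: where the centre of a jar's underside is when the jar is fully home. On the platform's top, axes as the shaker's. Its three posts, 12 mm across, 45 mm tall, stand with their axes 38 mm from this point: one at the back (+x), one 60 degrees to either side of that; open to the front, so a jar slid along +x meets all three at once
- nest_3 (a point): right (-y) nest of the shaker: where the centre of a jar's underside is when the jar is fully home. On the platform's top, axes as the shaker's. Its three posts, 12 mm across, 45 mm tall, stand with their axes 38 mm from this point: one at the back (+x), one 60 degrees to either side of that; open to the front, so a jar slid along +x meets all three at once
- start_top (a point): middle of the top of the shaker's round green start button, 26 mm across, on the left of the control ledge, pressed straight down
- start (a joint): travel of the start button: 0 up, 0.006 m fully down, which takes 5 N; it springs back
- tray: shallow open steel tray, 300 x 115 mm, outer height 22 mm, walls and floor 4 mm, fixed. Origin: centre of its underside; x along its length, y across it. Room for three jars in a row, about 95 mm apart
- slide_box: bystander: yellow and black box of slides, 100 x 35 x 30 mm, origin at the centre of its underside, long side along x
- spray: bystander: turquoise bottle with a blue cap, 64 mm across, 170 mm tall, origin at the centre of its underside
- dishes: bystander: stack of three culture dishes, 86 mm across, 41 mm high, origin at the centre of its underside
- timer: bystander: white bench timer, 70 x 70 x 22 mm, origin at the centre of its underside
- tube_rack: bystander: turquoise rack of capped blood tubes, 90 x 240 mm, 115 mm high, origin at the centre of its underside
- tip_box: bystander: blue box of pipette tips with a pale lid, 122 x 87 x 66 mm, origin at the centre of its underside
Mind the look-alikes: they are no part of the job. Leave any black or brown look-alike of the jar_d alone.

How it is judged:
By the outcome, as a careful person would: the job done as asked, in the order asked, and still so for the second after the job is handed in, with the robot touching nothing.
Of ball_a, ball_b, ball_c, ball_d only 1 to 3 are there at a start; the rules pass over those that are not, and their reading is None.
At some moment in a run one of jar_a, jar_b, jar_c, jar_d may be knocked a few centimetres aside while the robot is not near it.
It also fails if it takes over 210 s, if anything falls off the work surface, if the arm or the gripper's body presses on something with over 40 N, if the wrist force passes 120 N, or if a joint passes its speed limit or range.

## Working session

There is one attempt and no reset: what is moved stays moved. The work goes in short steps, Python scripts to look and compute and a tool call to move; the robot and the scene stay as the last step left them, time stands still between calls to the robot, and variables do not carry over. Pictures are saved under pics/ and viewed, at most 14 in all, crops included, and the job is handed in when it is done.

Besides the shell and the picture viewer there is one more tool, called after "Emit:" as name(argument=value, ...) on one line, values as JSON. play_rows: Moves the arm, as the interface text tells. Its arguments: {"type":"object","properties":{"steps":{"type":"array"}},"required":["steps"]}

```bash
mkdir -p pics; cat > h.py <<'E'
import numpy as np, cv2
from station import *
def save(c,fn): cv2.imwrite('pics/'+fn,c['frame'])
def rays(c,uv):
    uv=np.atleast_2d(np.array(uv,float))
    K=np.array([[c['fx'],0,c['cx']],[0,c['fy'],c['cy']],[0,0,1]])
    s=cv2.undistortPoints(uv.reshape(-1,1,2),K,np.array([c['k1'],0,0,0.])).reshape(-1,2)
    d=np.c_[s,np.ones(len(s))]
    return d
def onplane(c,uv,z):
    d=rays(c,uv)@np.array(c['rotation']).T; o=np.array(c['xyz'])
    t=(z-o[2])/d[:,2]
    return o+d*t[:,None]
def cloud(c):
    h,w=c['range_z'].shape
    v,u=np.mgrid[:h,:w]
    d=rays(c,np.c_[u.ravel(),v.ravel()])*c['range_z'].reshape(-1,1)
    P=d@np.array(c['rotation']).T+np.array(c['xyz'])
    P[c['range_z'].ravel()==0]=np.nan
    return P.reshape(h,w,3)
E
python3 - <<'E'
from h import *
ims=[]
for n in ('top','side','wrist'):
    c=capture(n); save(c,n+'0.png'); print(n,np.round(c['xyz'],3),np.round(c['rotation'],3).tolist(),c['fx'],c['k1'])
s=sense(); print({k:np.round(v,3).tolist() for k,v in s.items()})
E
```

```text
top [0.426 0.108 1.326] [[0.015, -0.993, 0.119], [-1.0, -0.016, -0.006], [0.008, -0.119, -0.993]] 406.7563482192943 -0.08303751957456232
side [-0.19  -0.94   1.144] [[0.803, -0.391, 0.45], [-0.596, -0.511, 0.619], [-0.012, -0.765, -0.643]] 423.49963846127713 -0.07209701950591053
wrist [0.336 0.532 0.383] [[-0.44, -0.871, -0.22], [-0.898, 0.427, 0.106], [0.002, 0.244, -0.97]] 307.30848059749366 -0.014443565056526417
{'time_s': 0.15, 'joints': [78.701, 22.08, 0.397, -0.019, -68.412, -14.816], 'joint_velocities': [-0.055, -0.108, 0.281, 0.242, -0.04, 0.043], 'effort': [-0.0, -39.105, 18.759, 4.222, 0.012, -0.0], 'tcp_pos': [0.275, 0.561, 0.236], 'ee_rot': [[0.898, -0.44, -0.001], [-0.44, -0.898, -0.002], [0.0, 0.002, -1.0]], 'wrist_force': [-0.273, 1.112, -0.115], 'moment': [-0.017, -0.047, -0.069], 'gripper_force': 0.0, 'gripper_width': 1.001}
```

View pics/top0.png

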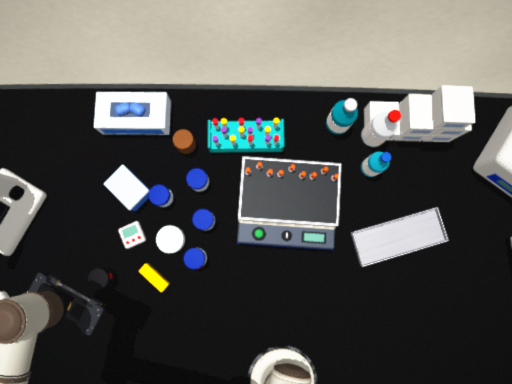

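View pics/side0.png

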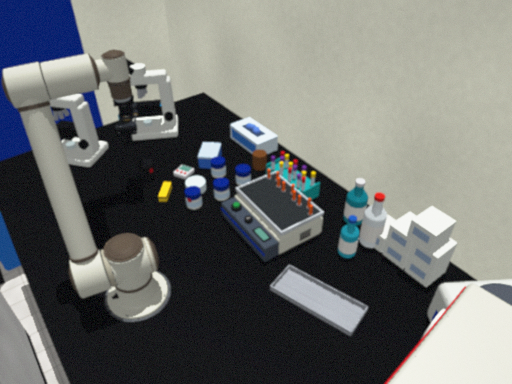

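The top view shows four blue-capped jars at (197,180), (161,196), (204,220) and (195,259). The brown look-alike is at (184,141) and the black one at (100,279), both left alone. The shaker is at (288,205), the green button at (259,234), and the tray at (400,237). Next I measure them.

```bash
cat >> h.py <<'E'
def blobs(mask,amin=20):
    n,l,st,ce=cv2.connectedComponentsWithStats(mask.astype(np.uint8))
    return [(ce[i],st[i,4],l==i) for i in range(1,n) if st[i,4]>=amin]
def caps(c):
    hsv=cv2.cvtColor(c['frame'],cv2.COLOR_BGR2HSV)
    m=cv2.inRange(hsv,(112,150,60),(128,255,255))
    return blobs(cv2.morphologyEx(m,cv2.MORPH_CLOSE,np.ones((5,5))),80)
E
python3 - <<'E'
from h import *
c=capture('top'); P=cloud(c)
hsv=cv2.cvtColor(c['frame'],cv2.COLOR_BGR2HSV)
for ce,a,m in caps(c):
    z=np.nanmedian(P[m][:,2]); t=m&(P[...,2]>0.068)
    q=P[m&(abs(P[...,2]-0.075)<.006)]
    print('cap',ce.round(1),a,'z',z.round(3),'ray',onplane(c,ce,.075)[0].round(4),'cloudmid',((np.nanpercentile(q,1,0)+np.nanpercentile(q,99,0))/2).round(4) if len(q) else '', (np.nanpercentile(q,99,0)-np.nanpercentile(q,1,0)).round(3) if len(q) else '')
g=cv2.inRange(hsv,(45,120,80),(75,255,255))
for ce,a,m in blobs(g,20): print('green',ce.round(1),a,np.nanmedian(P[m],0).round(4),onplane(c,ce,.08)[0].round(4))
o=cv2.inRange(hsv,(3,150,130),(14,255,255))
for ce,a,m in blobs(o,6):
    if 235<ce[0]<350: print('post',ce.round(1),a,np.nanmedian(P[m],0).round(4),np.nanmax(P[m][:,2]).round(3))
# tray
gm=(hsv[...,1]<60)&(hsv[...,2]>90); gm[:, :345]=0; gm[:205]=0; gm[270:]=0; gm[:,455:]=0
for ce,a,m in blobs(gm,500):
    cn=cv2.findContours(m.astype(np.uint8),0,2)[0][0]; r=cv2.minAreaRect(cn); b=cv2.boxPoints(r)
    W=onplane(c,b,.022); print('tray',ce,r,W.round(4).tolist(),W.mean(0).round(4),np.nanmedian(P[m][:,2]))
# platform edge points: white lip
pm=(abs(P[...,2]-.110)<.005); 
for ce,a,m in blobs(pm,800):
    cn=max(cv2.findContours(m.astype(np.uint8),0,2)[0],key=len); r=cv2.minAreaRect(cn); print('plat',ce,a,r,onplane(c,cv2.boxPoints(r),.113).round(4).tolist())
cv2.imwrite('pics/shk.png',cv2.resize(c['frame'][140:260,90:350],None,fx=3,fy=3,interpolation=cv2.INTER_CUBIC))
E
```

```text
cap [196.  177.8] 365 z 0.074 ray [0.633  0.2789 0.075 ] cloudmid [0.6312 0.2777 0.0748] [0.06 0.06 0.01]
cap [501.1 182.7] 180 z 0.072 ray [ 0.6349 -0.7013  0.075 ] cloudmid [ 0.6363 -0.7023  0.0749] [0.046 0.065 0.011]
cap [158.4 194.3] 374 z 0.074 ray [0.5794 0.3948 0.075 ] cloudmid [0.5787 0.3941 0.0743] [0.06 0.06 0.01]
cap [202.1 218.6] 376 z 0.074 ray [0.5062 0.2563 0.075 ] cloudmid [0.5047 0.2549 0.075 ] [0.061 0.059 0.01 ]
cap [193.3 258.1] 384 z 0.075 ray [0.3849 0.2798 0.075 ] cloudmid [0.3854 0.2778 0.075 ] [0.06  0.061 0.01 ]
green [258.4 233.1] 70 [0.464  0.0837 0.0957] [0.4642 0.0822 0.08  ]
post [259.1 164.3] 19 [0.6638 0.0843 0.1517] 0.157
post [292.1 166.4] 19 [ 0.6591 -0.0141  0.1514] 0.16
post [247.6 169.7] 19 [0.6475 0.1172 0.149 ] 0.155
post [325.  168.9] 23 [ 0.6537 -0.1116  0.1467] 0.157
post [269.9 171.2] 17 [0.6441 0.0521 0.1526] 0.158
post [280.7 172.1] 18 [0.6413 0.0208 0.1504] 0.157
post [302.9 173.6] 21 [ 0.6369 -0.0449  0.1508] 0.156
post [313.7 174.6] 24 [ 0.6369 -0.0774  0.1421] 0.157
post [335.1 176.4] 19 [ 0.6312 -0.1402  0.1474] 0.159
tray [399.21169415 236.47736132] ((399.4248962402344, 236.2901611328125), (36.95281219482422, 91.42481994628906), 73.1785888671875) [[0.474, -0.215, 0.022], [0.5638, -0.5088, 0.022], [0.4481, -0.5411, 0.022], [0.3614, -0.2486, 0.022]] [ 0.4618 -0.3784  0.022 ] 0.004073663411592765
plat [289.7231808  192.00543886] 5332 ((290.00762939453125, 191.39340209960938), (99.10464477539062, 62.76865005493164), 4.085616588592529) [[0.5038, 0.1434, 0.113], [0.6945, 0.1334, 0.113], [0.678, -0.1686, 0.113], [0.4869, -0.1529, 0.113]]
```

View pics/shk.png

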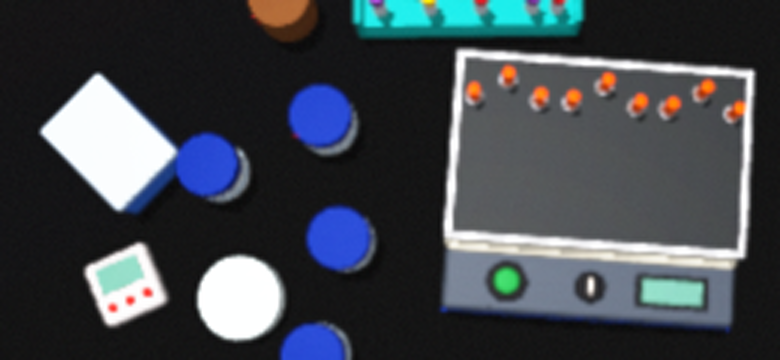

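```bash
cat >> h.py <<'E'
def delta(x,y,z,s=None):
    s=s or sense(); R=np.array(s['ee_rot']); d=(np.array([x,y,z])-s['tcp_pos'])*1000
    print('tcp',np.round(s['tcp_pos'],4),'psi',np.degrees(np.arctan2(R[1,0],R[0,0])).round(2),'tool mm',(R.T@d).round(1),'F',np.round(s['wrist_force'],2),'M',np.round(s['moment'],3),'w',round(s['gripper_width']*87,1),'g',round(float(s['gripper_force']),2))
E
python3 - <<'E'
from h import *
c=capture('top'); P=cloud(c)
hsv=cv2.cvtColor(c['frame'],cv2.COLOR_BGR2HSV)
o=cv2.inRange(hsv,(3,150,130),(14,255,255)); pts=[]
for ce,a,m in blobs(o,6):
    if 235<ce[0]<350:
        v,u=np.nonzero(m); d=onplane(c,np.c_[u,v],.155)
        # camera sees top disc and part of nearer side; upper pixels = top
        pts.append(onplane(c,[ce[0],ce[1]],.150)[0][:2])
pts=np.array(sorted(pts,key=lambda p:-p[1]))
mod=np.array([[k*0+dx,98-98*k+dy] for k in range(3) for dx,dy in ((19,32.9),(38,0),(19,-32.9))])/1000
mc,pc=mod.mean(0),pts.mean(0); H=(mod-mc).T@(pts-pc)
a=np.arctan2(H[0,1]-H[1,0],H[0,0]+H[1,1]); R=np.array([[np.cos(a),-np.sin(a)],[np.sin(a),np.cos(a)]])
t=pc-R@mc; print('yaw',np.degrees(a),'nest2',t,'n1',t+R@[0,.098],'n3',t+R@[0,-.098]); print('res mm',((pts-(mod@R.T+t))*1000).round(1).tolist())
# button
g=cv2.inRange(hsv,(45,120,80),(75,255,255)); ce,a_,m=blobs(g,20)[0]; print(np.nanpercentile(P[m][:,2],[10,50,90]))
print('button local to nest2 mm',R.T@(onplane(c,ce,.09)[0][:2]-t)*1000, onplane(c,ce,.09)[0])
rk=cv2.inRange(hsv,(83,120,80),(97,255,255)); 
for ce,a_,m in blobs(rk,100): print('turq',ce,a_,np.nanmin(P[m],0).round(3),np.nanmax(P[m],0).round(3))
tb=P[185:212,100:152]; q=tb[abs(tb[...,2]-.066)<.006]; print('tipbox',q.min(0),q.max(0), q[q[:,1].argmin()])
delta(.3854,.279,.237)
E
```

```text
yaw -3.362607367016664 nest2 [ 0.62085561 -0.01073803] n1 [0.62660379 0.08709324] n3 [ 0.61510743 -0.10856931]
res mm [[-0.1, -1.1], [-0.6, -0.4], [0.2, -0.9], [-0.2, -0.3], [0.4, -0.0], [0.5, -0.2], [-0.1, 0.2], [0.3, 0.4], [-0.5, 2.4]]
[0.08607619 0.09518813 0.10005896]
button local to nest2 mm [-162.13055619   83.99699053] [0.46393102 0.08262409 0.09      ]
turq [342.96606335 114.57466063] 442 [ 0.801 -0.218 -0.004] [ 0.925 -0.141  0.163]
turq [245.21497448 137.07487238] 1763 [ 0.731 -0.001 -0.007] [0.851 0.259 0.114]
turq [376.78819444 162.32291667] 288 [ 0.658 -0.356 -0.004] [ 0.747 -0.256  0.156]
tipbox [0.53251406 0.41758366 0.06003952] [0.60977514 0.57279545 0.07185617] [0.55535113 0.41758366 0.07171259]
tcp [0.275 0.561 0.236] psi -26.12 tool mm [223.3 204.6  -0.7] F [-0.07 -0.04 -0.5 ] M [-0.026  0.037 -0.023] w 86.5 g 0.0
```

Emit:
play_rows(steps=[{"az": -7.6, "claw": 87}, {"az": -7.6}, {"az": -7.6}, {"dx": 9, "dy": 20}, {"dx": 18, "dy": 40}, {"dx": 18, "dy": 40}, {"dx": 18, "dy": 40}, {"dx": 18, "dy": 40}, {"dx": 18, "dy": 40}, {"dx": 18, "dy": 40}, {"dx": 9, "dy": 15}, {}])

```text
invalid input at $.steps[0]: expected keys ax, ay, az, dx, dy, dz, claw
```

```bash
python3 - <<'E'
from h import *
c=capture('top');save(c,'t1.png')
for ce,a,m in caps(c):
    P=onplane(c,ce,.075)[0]; print(ce.round(0),a,P.round(4))
c=capture('wrist');save(c,'w1.png')
for ce,a,m in caps(c): print('w',ce.round(0),a,onplane(c,ce,.075)[0].round(4))
delta(.3854,.279,.062)
E
```

```text
[196. 178.] 365 [0.633  0.2789 0.075 ]
[501. 183.] 180 [ 0.6349 -0.7013  0.075 ]
[158. 194.] 374 [0.5794 0.3948 0.075 ]
[202. 219.] 375 [0.5061 0.2563 0.075 ]
[193. 258.] 384 [0.3849 0.2798 0.075 ]
tcp [0.275  0.5611 0.2363] psi -26.12 tool mm [223.3 204.6 174.4] F [ 0.5  -0.16 -0.14] M [ 0.022 -0.056 -0.033] w 87.1 g 0.0
```

View pics/w1.png

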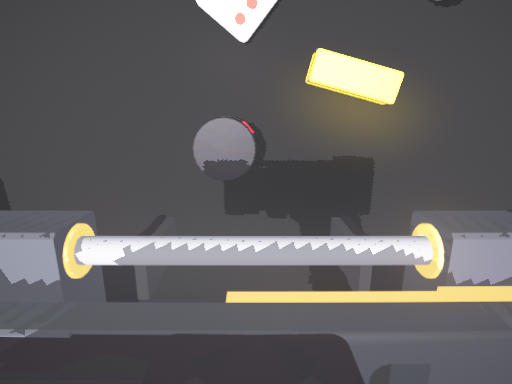

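The wrist view at the start pose shows the black look-alike at (225,150), the yellow slide box and the timer. The move was refused because every row needs all seven keys, so I resend it.

Emit:
play_rows(steps=[{"ax": 0, "ay": 0, "az": -7.6, "dx": 0, "dy": 0, "dz": 0, "claw": 87}, {"ax": 0, "ay": 0, "az": -7.6, "dx": 0, "dy": 0, "dz": 0, "claw": 87}, {"ax": 0, "ay": 0, "az": -7.6, "dx": 0, "dy": 0, "dz": 0, "claw": 87}, {"ax": 0, "ay": 0, "az": 0, "dx": 9, "dy": 20, "dz": 0, "claw": 87}, {"ax": 0, "ay": 0, "az": 0, "dx": 18, "dy": 40, "dz": 0, "claw": 87}, {"ax": 0, "ay": 0, "az": 0, "dx": 18, "dy": 40, "dz": 0, "claw": 87}, {"ax": 0, "ay": 0, "az": 0, "dx": 18, "dy": 40, "dz": 0, "claw": 87}, {"ax": 0, "ay": 0, "az": 0, "dx": 18, "dy": 40, "dz": 0, "claw": 87}, {"ax": 0, "ay": 0, "az": 0, "dx": 18, "dy": 40, "dz": 0, "claw": 87}, {"ax": 0, "ay": 0, "az": 0, "dx": 18, "dy": 40, "dz": 0, "claw": 87}, {"ax": 0, "ay": 0, "az": 0, "dx": 9, "dy": 15, "dz": 0, "claw": 87}, {"ax": 0, "ay": 0, "az": 0, "dx": 0, "dy": 0, "dz": 0, "claw": 87}, {"ax": 0, "ay": 0, "az": 0, "dx": 0, "dy": 0, "dz": 0, "claw": 87}])

```text
time_s: 1.65
tcp_pos: [0.3852, 0.2793, 0.2368]
ee_rot: [[0.998, -0.059, 0.0], [-0.059, -0.998, 0.001], [0.0, -0.001, -1.0]]
wrist_force: [-0.9, -0.3, -0.3]
gripper_width: 0.998
gripper_force: 0.0
```

```bash
python3 - <<'E'
from h import *
c=capture('top');save(c,'t1.png')
for ce,a,m in caps(c):
    P=onplane(c,ce,.075)[0]; print(ce.round(0),a,P.round(4))
c=capture('wrist');save(c,'w2.png')
for ce,a,m in caps(c): print('w',ce.round(0),a,onplane(c,ce,.075)[0].round(4))
delta(.3854,.279,.062)
E
```

```text
[196. 178.] 363 [0.633 0.279 0.075]
[501. 183.] 180 [ 0.6349 -0.7013  0.075 ]
[158. 194.] 377 [0.5789 0.3952 0.075 ]
[202. 219.] 373 [0.5062 0.256  0.075 ]
[195. 261.] 133 [0.3764 0.2751 0.075 ]
w [122.   8.] 1020 [0.5517 0.3896 0.075 ]
w [271.  52.] 3992 [0.5061 0.256  0.075 ]
w [431. 123.] 166 [0.4328 0.1009 0.075 ]
w [254. 178.] 3006 [0.3869 0.2792 0.075 ]
tcp [0.3848 0.2801 0.2366] psi -3.27 tool mm [  0.6   1.1 174.6] F [-0.04  0.42  0.02] M [ 0.019 -0.033  0.006] w 86.7 g 0.0
```

View pics/w2.png

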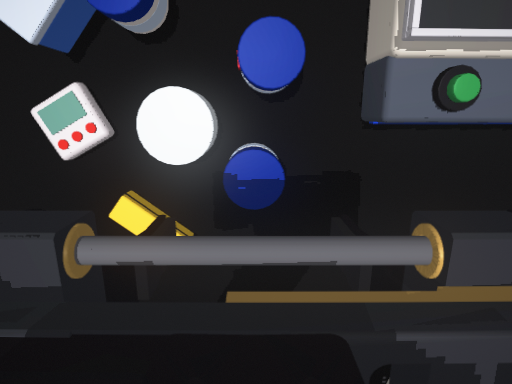

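The wrist view shows jar D's cap at (254,178), between the dishes and the tool. Both cameras put it at (0.386, 0.279), so I descend.

Emit:
play_rows(steps=[{"ax": 0, "ay": 0, "az": 0, "dx": 1, "dy": 0, "dz": 15, "claw": 87}, {"ax": 0, "ay": 0, "az": 0, "dx": 0, "dy": 0, "dz": 35, "claw": 87}, {"ax": 0, "ay": 0, "az": 0, "dx": 0, "dy": 0, "dz": 40, "claw": 87}, {"ax": 0, "ay": 0, "az": 0, "dx": 0, "dy": 0, "dz": 40, "claw": 87}, {"ax": 0, "ay": 0, "az": 0, "dx": 0, "dy": 0, "dz": 25, "claw": 87}, {"ax": 0, "ay": 0, "az": 0, "dx": 0, "dy": 0, "dz": 15, "claw": 87}, {"ax": 0, "ay": 0, "az": 0, "dx": 0, "dy": 0, "dz": 4, "claw": 87}, {"ax": 0, "ay": 0, "az": 0, "dx": 0, "dy": 0, "dz": 0, "claw": 75}, {"ax": 0, "ay": 0, "az": 0, "dx": 0, "dy": 0, "dz": 0, "claw": 68}, {"ax": 0, "ay": 0, "az": 0, "dx": 0, "dy": 0, "dz": 0, "claw": 62}, {"ax": 0, "ay": 0, "az": 0, "dx": 0, "dy": 0, "dz": 0, "claw": 56}, {"ax": 0, "ay": 0, "az": 0, "dx": 0, "dy": 0, "dz": 0, "claw": 50}, {"ax": 0, "ay": 0, "az": 0, "dx": 0, "dy": 0, "dz": 0, "claw": 50}, {"ax": 0, "ay": 0, "az": 0, "dx": 0, "dy": 0, "dz": 0, "claw": 50}, {"ax": 0, "ay": 0, "az": 0, "dx": 0, "dy": 0, "dz": 0, "claw": 50}])

```text
time_s: 3.25
tcp_pos: [0.3862, 0.2794, 0.0635]
ee_rot: [[0.998, -0.058, 0.001], [-0.058, -0.998, 0.001], [0.001, -0.001, -1.0]]
wrist_force: [-1.1, -1.6, 6.3]
gripper_width: 0.728
gripper_force: 30.0
```

```bash
python3 -c "
from h import *
delta(.386,.279,.062)"
```

```text
tcp [0.3862 0.2794 0.0635] psi -3.3 tool mm [-0.2  0.4  1.5] F [-1.06 -1.61  6.29] M [-0.412  0.367  0.001] w 63.4 g 30.0
```

Emit:
play_rows(steps=[{"ax": 0, "ay": 0, "az": 0, "dx": 0, "dy": 0, "dz": -2, "claw": 50}, {"ax": 0, "ay": 0, "az": 0, "dx": 0, "dy": 0, "dz": -5, "claw": 50}, {"ax": 0, "ay": 0, "az": 0, "dx": 0, "dy": 0, "dz": -9, "claw": 50}, {"ax": 0, "ay": 0, "az": 0, "dx": 0, "dy": 0, "dz": -13, "claw": 50}, {"ax": 0, "ay": 0, "az": 0, "dx": 0, "dy": 0, "dz": -15, "claw": 50}, {"ax": 0, "ay": 0, "az": 0, "dx": 0, "dy": 0, "dz": -15, "claw": 50}, {"ax": 0, "ay": 0, "az": 0, "dx": 0, "dy": 0, "dz": -13, "claw": 50}, {"ax": 0, "ay": 0, "az": 0, "dx": 0, "dy": 0, "dz": -9, "claw": 50}, {"ax": 0, "ay": 0, "az": 0, "dx": 0, "dy": 0, "dz": -5, "claw": 50}, {"ax": 0, "ay": 0, "az": 0, "dx": 0, "dy": 0, "dz": -2, "claw": 50}, {"ax": 0, "ay": 0, "az": 0, "dx": 0, "dy": 0, "dz": 0, "claw": 50}, {"ax": 0, "ay": 0, "az": 0, "dx": 0, "dy": 5, "dz": 0, "claw": 50}, {"ax": 0, "ay": 0, "az": 0, "dx": 0, "dy": 25, "dz": 0, "claw": 50}, {"ax": 0, "ay": 0, "az": 0, "dx": 0, "dy": 0, "dz": 0, "claw": 50}, {"ax": 0, "ay": 0, "az": 0, "dx": 0, "dy": 0, "dz": 0, "claw": 50}, {"ax": 0, "ay": 0, "az": 0, "dx": 0, "dy": 0, "dz": 0, "claw": 50}])

```text
time_s: 4.85
tcp_pos: [0.3845, 0.2496, 0.1505]
ee_rot: [[0.998, -0.058, 0.0], [-0.058, -0.998, 0.0], [0.0, -0.0, -1.0]]
wrist_force: [0.3, 1.2, -4.8]
gripper_width: 0.729
gripper_force: 30.0
```

```bash
python3 -c "
from h import *
delta(.386,.279,.062);
for i in range(8): capture('side'); s=sense(); print(np.round(s['moment'],3), s['gripper_force'],np.round(s['wrist_force'],2),s['time_s'])"
```

```text
tcp [0.3845 0.2496 0.1505] psi -3.31 tool mm [ -0.2 -29.4  88.5] F [ 0.34  1.17 -4.85] M [ 0.017 -0.049 -0.   ] w 63.4 g 30.0
[-0.037 -0.096 -0.031] 29.999923054128885 [-0.27 -0.14 -4.51] 4.9
[ 0.028 -0.016 -0.028] 29.999795858748257 [-0.04 -0.35 -5.71] 4.95
[-0.024 -0.08  -0.02 ] 29.99988880008459 [-0.28 -0.32 -5.9 ] 5.0
[-0.001  0.009 -0.002] 29.999939636327326 [ 0.03  0.43 -4.93] 5.05
[-0.064 -0.037  0.007] 29.999905326403677 [-0.04 -0.31 -5.71] 5.1
[-0.075 -0.043  0.021] 29.999901638366282 [-0.23 -0.94 -5.68] 5.15
[-0.018 -0.052  0.01 ] 29.999912828207016 [ 0.53 -0.29 -5.85] 5.2
[-0.059 -0.025  0.018] 30.000099716708064 [ 0.58 -0.4  -5.86] 5.25
```

Emit:
play_rows(steps=[{"ax": 0, "ay": 0, "az": 0, "dx": 0, "dy": -5, "dz": 0, "claw": 50}, {"ax": 0, "ay": 0, "az": 0, "dx": 0, "dy": -25, "dz": 0, "claw": 50}, {"ax": 0, "ay": 0, "az": 0, "dx": 0, "dy": 0, "dz": 0, "claw": 50}, {"ax": 0, "ay": 0, "az": 0, "dx": 0, "dy": 0, "dz": 0, "claw": 50}, {"ax": 0, "ay": 0, "az": 0, "dx": 0, "dy": 0, "dz": 0, "claw": 50}])

```text
time_s: 5.75
tcp_pos: [0.3856, 0.2789, 0.1503]
ee_rot: [[0.998, -0.058, -0.001], [-0.058, -0.998, -0.001], [-0.001, 0.001, -1.0]]
wrist_force: [0.8, -1.0, -5.8]
gripper_width: 0.729
gripper_force: 30.0
```

```bash
python3 -c "
from h import *
delta(.386,.279,.062);
for i in range(8): capture('side'); s=sense(); print(np.round(s['moment'],3), s['gripper_force'],np.round(s['wrist_force'],2),s['time_s'])"
```

```text
tcp [0.3856 0.2789 0.1503] psi -3.32 tool mm [ 0.5 -0.2 88.3] F [ 0.83 -0.99 -5.76] M [-0.043  0.033  0.017] w 63.4 g 30.0
[-0.075 -0.048 -0.048] 29.999429248273373 [ 0.44  0.58 -4.94] 5.8
[-0.031  0.019 -0.02 ] 29.999544653110206 [-0.62 -0.29 -6.34] 5.85
[-0.107 -0.001 -0.001] 29.999461630359292 [ 0.37 -0.51 -4.77] 5.9
[-0.039  0.022 -0.016] 29.999457453377545 [ 0.98  0.27 -5.44] 5.95
[0.015 0.04  0.012] 29.999394239857793 [-0.67  0.13 -5.23] 6.0
[-0.017 -0.051  0.044] 29.999415655620396 [-0.38 -0.47 -4.79] 6.05
[-0.063 -0.004  0.039] 29.99936857726425 [-0.25  0.36 -4.48] 6.1
[-0.032 -0.045  0.005] 29.999396880157292 [ 0.51 -0.74 -5.87] 6.15
```

```bash
cat > s.py <<'E'
from h import *
import sys
n=int(sys.argv[1]) if len(sys.argv)>1 else 5
M=[];G=[]
for i in range(n+1):
    if i: capture('wrist')
    s=sense(); M.append(s['moment']); G.append(float(s['gripper_force']))
M=np.array(M); print('G',np.round(G,3),'Mx',M[:,0].round(3),'mean from .3s',M[4:].mean(0).round(3),'all',M.mean(0).round(3),s['time_s'])
E
echo ok
```

```text
ok
```

Emit:
play_rows(steps=[{"ax": 0, "ay": 0, "az": 0, "dx": 0, "dy": 5, "dz": 0, "claw": 50}, {"ax": 0, "ay": 0, "az": 0, "dx": 0, "dy": 25, "dz": 0, "claw": 50}])

```text
time_s: 6.35
tcp_pos: [0.3852, 0.2509, 0.1509]
ee_rot: [[0.998, -0.056, 0.002], [-0.056, -0.998, 0.002], [0.002, -0.002, -1.0]]
wrist_force: [-0.9, -0.6, -5.2]
gripper_width: 0.729
gripper_force: 30.0
```

```bash
python3 s.py 6
```

```text
G [30.    29.999 30.    30.    30.    30.    30.   ] Mx [-0.138 -0.817 -0.082  0.035  0.042  0.02  -0.082] mean from .3s [-0.007 -0.054  0.002] all [-0.146  0.074 -0.008] 6.65
```

Emit:
play_rows(steps=[{"ax": 0, "ay": 0, "az": 0, "dx": 0, "dy": -5, "dz": 0, "claw": 50}, {"ax": 0, "ay": 0, "az": 0, "dx": 0, "dy": -25, "dz": 0, "claw": 50}])

```text
time_s: 6.85
tcp_pos: [0.3853, 0.2781, 0.1503]
ee_rot: [[0.998, -0.06, -0.002], [-0.06, -0.998, -0.002], [-0.002, 0.002, -1.0]]
wrist_force: [0.8, 0.8, -5.4]
gripper_width: 0.731
gripper_force: 30.0
```

```bash
python3 s.py 6
```

```text
G [29.999 30.    30.    29.999 29.999 29.999 30.   ] Mx [-0.037  0.729  0.071 -0.118 -0.105 -0.073 -0.098] mean from .3s [-0.092  0.021 -0.019] all [ 0.053 -0.124 -0.007] 7.15
```

```bash
cat > s.py <<'E'
from h import *
import sys
n=int(sys.argv[1]) if len(sys.argv)>1 else 5
M=[];E=[];F=[]
for i in range(n+1):
    if i: capture('wrist')
    s=sense(); M.append(s['moment']); E.append(s['effort']);F.append(s['wrist_force'][2])
M=np.array(M);E=np.array(E); print('M',M.mean(0).round(3),M.std(0).round(3),'E',E.mean(0).round(4),E.std(0).round(4),'Fz',np.mean(F).round(2),'q',np.round(s['joints'],3),'y',s['tcp_pos'][1],s['time_s'])
E
python3 s.py 6
```

```text
M [-0.056 -0.042 -0.004] [0.024 0.015 0.028] E [ 7.60000e-02 -2.97408e+01  1.73890e+01  4.12450e+00  6.72000e-02
  2.00000e-04] [0.0495 0.0304 0.0855 0.0134 0.0107 0.0001] Fz -5.42 q [ 5.5472e+01  1.2635e+01 -2.6947e+01  1.0000e-03 -5.0420e+01  3.1196e+01] y 0.27903650189720103 7.45
```

Emit:
play_rows(steps=[{"ax": 0, "ay": 0, "az": 0, "dx": 0, "dy": -5, "dz": 0, "claw": 50}, {"ax": 0, "ay": 0, "az": 0, "dx": 0, "dy": -10, "dz": 0, "claw": 50}, {"ax": 0, "ay": 0, "az": 0, "dx": 0, "dy": -10, "dz": 0, "claw": 50}, {"ax": 0, "ay": 0, "az": 0, "dx": 0, "dy": -5, "dz": 0, "claw": 50}, {"ax": 0, "ay": 0, "az": 0, "dx": 0, "dy": 0, "dz": 0, "claw": 50}, {"ax": 0, "ay": 0, "az": 0, "dx": 0, "dy": 5, "dz": 0, "claw": 50}, {"ax": 0, "ay": 0, "az": 0, "dx": 0, "dy": 25, "dz": 0, "claw": 50}, {"ax": 0, "ay": 0, "az": 0, "dx": 0, "dy": 0, "dz": 0, "claw": 50}, {"ax": 0, "ay": 0, "az": 0, "dx": 0, "dy": 0, "dz": 0, "claw": 50}, {"ax": 0, "ay": 0, "az": 0, "dx": 0, "dy": 0, "dz": 0, "claw": 50}, {"ax": 0, "ay": 0, "az": 0, "dx": 0, "dy": 0, "dz": 0, "claw": 50}, {"ax": 0, "ay": 0, "az": 0, "dx": 0, "dy": 0, "dz": 0, "claw": 50}])

```text
time_s: 8.65
tcp_pos: [0.386, 0.2796, 0.1506]
ee_rot: [[0.998, -0.057, 0.0], [-0.057, -0.998, 0.0], [0.0, -0.0, -1.0]]
wrist_force: [-0.7, 0.1, -5.3]
gripper_width: 0.732
gripper_force: 30.0
```

```bash
python3 s.py 6
```

```text
M [-0.042 -0.01  -0.008] [0.026 0.028 0.028] E [-8.50000e-03 -2.98874e+01  1.73543e+01  4.12600e+00  6.36000e-02
 -1.00000e-04] [0.0153 0.0325 0.0034 0.0021 0.0004 0.0001] Fz -5.18 q [ 55.495  12.662 -26.929  -0.    -50.417  31.196] y 0.27934215377948857 8.95
```

Emit:
play_rows(steps=[{"ax": 0, "ay": 0, "az": 0, "dx": 0, "dy": 5, "dz": 0, "claw": 50}, {"ax": 0, "ay": 0, "az": 0, "dx": 0, "dy": 25, "dz": 0, "claw": 50}, {"ax": 0, "ay": 0, "az": 0, "dx": 0, "dy": 0, "dz": 0, "claw": 50}, {"ax": 0, "ay": 0, "az": 0, "dx": 0, "dy": 0, "dz": 0, "claw": 50}, {"ax": 0, "ay": 0, "az": 0, "dx": 0, "dy": 0, "dz": 0, "claw": 50}, {"ax": 0, "ay": 0, "az": 0, "dx": 0, "dy": -5, "dz": 0, "claw": 50}, {"ax": 0, "ay": 0, "az": 0, "dx": 0, "dy": -25, "dz": 0, "claw": 50}, {"ax": 0, "ay": 0, "az": 0, "dx": 0, "dy": 0, "dz": 0, "claw": 50}, {"ax": 0, "ay": 0, "az": 0, "dx": 0, "dy": 0, "dz": 0, "claw": 50}, {"ax": 0, "ay": 0, "az": 0, "dx": 0, "dy": 0, "dz": 0, "claw": 50}, {"ax": 0, "ay": 0, "az": 0, "dx": 0, "dy": 0, "dz": 0, "claw": 50}, {"ax": 0, "ay": 0, "az": 0, "dx": 0, "dy": 0, "dz": 0, "claw": 50}, {"ax": 0, "ay": 0, "az": 0, "dx": 0, "dy": 0, "dz": 0, "claw": 50}, {"ax": 0, "ay": 0, "az": 0, "dx": 0, "dy": 0, "dz": 0, "claw": 50}])

```text
time_s: 10.35
tcp_pos: [0.386, 0.2791, 0.1506]
ee_rot: [[0.998, -0.058, 0.0], [-0.058, -0.998, 0.0], [0.0, -0.0, -1.0]]
wrist_force: [-0.7, 0.4, -5.2]
gripper_width: 0.731
gripper_force: 30.0
```

```bash
python3 s.py 3
```

```text
M [-0.033 -0.038 -0.   ] [0.041 0.024 0.007] E [-5.60000e-03 -2.98433e+01  1.73357e+01  4.12250e+00  6.19000e-02
  0.00000e+00] [0.0033 0.0094 0.0026 0.0007 0.0001 0.    ] Fz -5.08 q [ 5.5483e+01  1.2644e+01 -2.6932e+01  3.0000e-03 -5.0418e+01  3.1198e+01] y 0.27923465473882836 10.5
```

Emit:
play_rows(steps=[{"ax": 0, "ay": 0, "az": 0, "dx": 0, "dy": -5, "dz": 0, "claw": 50}, {"ax": 0, "ay": 0, "az": 0, "dx": 0, "dy": -25, "dz": 0, "claw": 50}, {"ax": 0, "ay": 0, "az": 0, "dx": 0, "dy": 0, "dz": 0, "claw": 50}, {"ax": 0, "ay": 0, "az": 0, "dx": 0, "dy": 0, "dz": 0, "claw": 50}, {"ax": 0, "ay": 0, "az": 0, "dx": 0, "dy": 0, "dz": 0, "claw": 50}, {"ax": 0, "ay": 0, "az": 0, "dx": 0, "dy": 5, "dz": 0, "claw": 50}, {"ax": 0, "ay": 0, "az": 0, "dx": 0, "dy": 25, "dz": 0, "claw": 50}, {"ax": 0, "ay": 0, "az": 0, "dx": 0, "dy": 0, "dz": 0, "claw": 50}, {"ax": 0, "ay": 0, "az": 0, "dx": 0, "dy": 0, "dz": 0, "claw": 50}, {"ax": 0, "ay": 0, "az": 0, "dx": 0, "dy": 0, "dz": 0, "claw": 50}, {"ax": 0, "ay": 0, "az": 0, "dx": 0, "dy": 0, "dz": 0, "claw": 50}, {"ax": 0, "ay": 0, "az": 0, "dx": 0, "dy": 0, "dz": 0, "claw": 50}, {"ax": 0, "ay": 0, "az": 0, "dx": 0, "dy": 0, "dz": 0, "claw": 50}, {"ax": 0, "ay": 0, "az": 0, "dx": 0, "dy": 0, "dz": 0, "claw": 50}])

```text
time_s: 11.9
tcp_pos: [0.386, 0.2795, 0.1505]
ee_rot: [[0.998, -0.058, -0.0], [-0.058, -0.998, -0.0], [-0.0, 0.0, -1.0]]
wrist_force: [-0.3, 0.3, -4.9]
gripper_width: 0.728
gripper_force: 30.0
```

```bash
python3 s.py 3
```

```text
M [-0.039 -0.045 -0.002] [0.008 0.02  0.024] E [ 5.40000e-03 -2.98539e+01  1.73501e+01  4.12400e+00  6.32000e-02
 -0.00000e+00] [0.0026 0.0097 0.0027 0.0006 0.0001 0.    ] Fz -4.91 q [ 5.5496e+01  1.2660e+01 -2.6927e+01 -1.0000e-03 -5.0421e+01  3.1196e+01] y 0.2793575983345141 12.05
```

Emit:
play_rows(steps=[{"ax": 0, "ay": 0, "az": 0, "dx": 1, "dy": 4, "dz": -3, "claw": 50}, {"ax": 0, "ay": 0, "az": 0, "dx": 2, "dy": 9, "dz": -6, "claw": 50}, {"ax": 0, "ay": 0, "az": 0, "dx": 3, "dy": 15, "dz": -10, "claw": 50}, {"ax": 0, "ay": 0, "az": 0, "dx": 4, "dy": 21, "dz": -12, "claw": 50}, {"ax": 0, "ay": 0, "az": 0, "dx": 5, "dy": 27, "dz": -14, "claw": 50}, {"ax": 0, "ay": 0, "az": 0, "dx": 7, "dy": 33, "dz": -14, "claw": 50}, {"ax": 0, "ay": 0, "az": 0, "dx": 7, "dy": 38, "dz": -13, "claw": 50}, {"ax": 0, "ay": 0, "az": 0, "dx": 8, "dy": 40, "dz": -11, "claw": 50}, {"ax": 0, "ay": 0, "az": 0, "dx": 8, "dy": 40, "dz": -9, "claw": 50}, {"ax": 0, "ay": 0, "az": 0, "dx": 8, "dy": 40, "dz": -5, "claw": 50}, {"ax": 0, "ay": 0, "az": 0, "dx": 8, "dy": 40, "dz": -3, "claw": 50}, {"ax": 0, "ay": 0, "az": 0, "dx": 8, "dy": 40, "dz": 0, "claw": 50}, {"ax": 0, "ay": 0, "az": 0, "dx": 8, "dy": 40, "dz": 0, "claw": 50}, {"ax": 0, "ay": 0, "az": 0, "dx": 8, "dy": 40, "dz": 0, "claw": 50}, {"ax": 0, "ay": 0, "az": 0, "dx": 8, "dy": 40, "dz": 0, "claw": 50}, {"ax": 0, "ay": 0, "az": 0, "dx": 8, "dy": 40, "dz": 0, "claw": 50}, {"ax": 0, "ay": 0, "az": 0, "dx": 8, "dy": 40, "dz": 0, "claw": 50}, {"ax": 0, "ay": 0, "az": 0, "dx": 8, "dy": 40, "dz": 0, "claw": 50}, {"ax": 0, "ay": 0, "az": 0, "dx": 7, "dy": 38, "dz": 0, "claw": 50}, {"ax": 0, "ay": 0, "az": 0, "dx": 7, "dy": 34, "dz": 0, "claw": 50}])

```text
time_s: 14.05
tcp_pos: [0.477, -0.3887, 0.2512]
ee_rot: [[0.998, -0.06, -0.0], [-0.06, -0.998, 0.0], [-0.0, -0.0, -1.0]]
wrist_force: [0.3, 0.9, -5.1]
gripper_width: 0.728
gripper_force: 30.0
```

Emit:
play_rows(steps=[{"ax": 0, "ay": 0, "az": 0, "dx": 5, "dy": 27, "dz": 0, "claw": 50}, {"ax": 0, "ay": 0, "az": 0, "dx": 4, "dy": 21, "dz": 0, "claw": 50}, {"ax": 0, "ay": 0, "az": 0, "dx": 3, "dy": 16, "dz": 0, "claw": 50}, {"ax": 0, "ay": 0, "az": 0, "dx": 2, "dy": 10, "dz": 4, "claw": 50}, {"ax": 0, "ay": 0, "az": 0, "dx": 1, "dy": 6, "dz": 9, "claw": 50}, {"ax": 0, "ay": 0, "az": 0, "dx": 0, "dy": 2, "dz": 14, "claw": 50}, {"ax": 0, "ay": 0, "az": 0, "dx": 0, "dy": 0, "dz": 19, "claw": 50}, {"ax": 0, "ay": 0, "az": 0, "dx": 0, "dy": 0, "dz": 23, "claw": 50}, {"ax": 0, "ay": 0, "az": 0, "dx": 0, "dy": 0, "dz": 24, "claw": 50}, {"ax": 0, "ay": 0, "az": 0, "dx": 0, "dy": 0, "dz": 21, "claw": 50}, {"ax": 0, "ay": 0, "az": 0, "dx": 0, "dy": 0, "dz": 17, "claw": 50}, {"ax": 0, "ay": 0, "az": 0, "dx": 0, "dy": 0, "dz": 12, "claw": 50}, {"ax": 0, "ay": 0, "az": 0, "dx": 0, "dy": 0, "dz": 8, "claw": 50}, {"ax": 0, "ay": 0, "az": 0, "dx": 0, "dy": 0, "dz": 4, "claw": 50}, {"ax": 0, "ay": 0, "az": 0, "dx": 0, "dy": 0, "dz": 2, "claw": 50}, {"ax": 0, "ay": 0, "az": 0, "dx": 0, "dy": 0, "dz": 0, "claw": 50}, {"ax": 0, "ay": 0, "az": 0, "dx": 0, "dy": 0, "dz": 0, "claw": 50}])

```text
time_s: 15.75
tcp_pos: [0.4893, -0.4692, 0.0944]
ee_rot: [[0.998, -0.058, 0.001], [-0.058, -0.998, -0.001], [0.001, 0.001, -1.0]]
wrist_force: [0.1, 0.2, -3.5]
gripper_width: 0.726
gripper_force: 30.0
```

```bash
python3 - <<'E'
from h import *
delta(.489,-.469,.0675)
c=capture('side'); save(c,'side2.png')
c=capture('wrist'); P=cloud(c)
for ce,a,m in caps(c): print(ce.round(),a,onplane(c,ce,.165)[0].round(3))
E
```

```text
tcp [ 0.4893 -0.4692  0.0944] psi -3.31 tool mm [-0.3 -0.2 26.9] F [ 0.1   0.23 -3.52] M [-0.04   0.011 -0.002] w 63.2 g 30.0
[247. 223.] 2736 [ 0.528 -0.47   0.165]
[253. 278.] 2918 [ 0.512 -0.471  0.165]
```

View pics/side2.png

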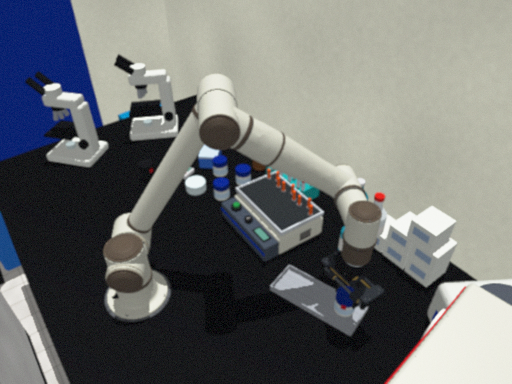

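The jar is held above the far end of the tray at about (345,300), lined up with the slot. I lower it.

Emit:
play_rows(steps=[{"ax": 0, "ay": 0, "az": 0, "dx": 0, "dy": 0, "dz": 4, "claw": 50}, {"ax": 0, "ay": 0, "az": 0, "dx": 0, "dy": 0, "dz": 7, "claw": 50}, {"ax": 0, "ay": 0, "az": 0, "dx": 0, "dy": 0, "dz": 7, "claw": 50}, {"ax": 0, "ay": 0, "az": 0, "dx": 0, "dy": 0, "dz": 4, "claw": 50}, {"ax": 0, "ay": 0, "az": 0, "dx": 0, "dy": 0, "dz": 2, "claw": 50}, {"ax": 0, "ay": 0, "az": 0, "dx": 0, "dy": 0, "dz": 1, "claw": 50}, {"ax": 0, "ay": 0, "az": 0, "dx": 0, "dy": 0, "dz": 1, "claw": 50}, {"ax": 0, "ay": 0, "az": 0, "dx": 0, "dy": 0, "dz": 0, "claw": 50}, {"ax": 0, "ay": 0, "az": 0, "dx": 0, "dy": 0, "dz": 0, "claw": 50}])

```text
time_s: 16.75
tcp_pos: [0.489, -0.469, 0.0678]
ee_rot: [[0.998, -0.058, 0.0], [-0.058, -0.998, -0.0], [0.0, 0.0, -1.0]]
wrist_force: [-0.3, 0.3, -5.2]
gripper_width: 0.731
gripper_force: 30.0
```

Emit:
play_rows(steps=[{"ax": 0, "ay": 0, "az": 0, "dx": 0, "dy": 0, "dz": 0.5, "claw": 50}, {"ax": 0, "ay": 0, "az": 0, "dx": 0, "dy": 0, "dz": 0, "claw": 50}, {"ax": 0, "ay": 0, "az": 0, "dx": 0, "dy": 0, "dz": 0, "claw": 50}])

```text
time_s: 17.05
tcp_pos: [0.489, -0.469, 0.0676]
ee_rot: [[0.998, -0.058, 0.0], [-0.058, -0.998, -0.0], [0.001, 0.0, -1.0]]
wrist_force: [-0.5, 0.1, -2.8]
gripper_width: 0.727
gripper_force: 30.0
```

Emit:
play_rows(steps=[{"ax": 0, "ay": 0, "az": 0, "dx": 0, "dy": 0, "dz": 0.3, "claw": 50}, {"ax": 0, "ay": 0, "az": 0, "dx": 0, "dy": 0, "dz": 0, "claw": 50}, {"ax": 0, "ay": 0, "az": 0, "dx": 0, "dy": 0, "dz": 0, "claw": 65}, {"ax": 0, "ay": 0, "az": 0, "dx": 0, "dy": 0, "dz": 0, "claw": 70}, {"ax": 0, "ay": 0, "az": 0, "dx": 0, "dy": 0, "dz": 0, "claw": 78}, {"ax": 0, "ay": 0, "az": 0, "dx": 0, "dy": 0, "dz": 0, "claw": 84}, {"ax": 0, "ay": 0, "az": 0, "dx": 0, "dy": 0, "dz": 0, "claw": 84}, {"ax": 0, "ay": 0, "az": 0, "dx": 0, "dy": 0, "dz": 0, "claw": 84}, {"ax": 0, "ay": 0, "az": 0, "dx": 0, "dy": 0, "dz": -10, "claw": 87}, {"ax": 0, "ay": 0, "az": 0, "dx": 0, "dy": 0, "dz": -30, "claw": 87}, {"ax": 0, "ay": 0, "az": 0, "dx": 0, "dy": 0, "dz": -45, "claw": 87}, {"ax": 0, "ay": 0, "az": 0, "dx": 0, "dy": 0, "dz": -45, "claw": 87}, {"ax": 0, "ay": 0, "az": 0, "dx": 0, "dy": 0, "dz": -30, "claw": 87}, {"ax": 0, "ay": 0, "az": 0, "dx": 0, "dy": 0, "dz": -10, "claw": 87}])

```text
time_s: 18.45
tcp_pos: [0.4901, -0.4701, 0.2427]
ee_rot: [[0.998, -0.057, 0.007], [-0.057, -0.998, -0.006], [0.008, 0.005, -1.0]]
wrist_force: [-0.9, -0.1, -0.6]
gripper_width: 0.997
gripper_force: 0.0
```

```bash
python3 - <<'E'
from h import *
c=capture('top')
for ce,a,m in caps(c):
    print(ce.round(0),a,onplane(c,ce,.075)[0].round(4))
c=capture('wrist')
for ce,a,m in caps(c): print('w',ce.round(0),a,onplane(c,ce,.079)[0].round(4))
delta(.506,.2555,.237)
E
```

```text
[196. 178.] 360 [0.6329 0.2788 0.075 ]
[158. 191.] 371 [0.5897 0.397  0.075 ]
[202. 219.] 371 [0.5062 0.2559 0.075 ]
w [480.  17.] 1165 [ 0.6329 -0.6906  0.079 ]
w [267. 173.] 345 [ 0.4973 -0.4854  0.079 ]
w [250. 196.] 1165 [ 0.4734 -0.4666  0.079 ]
tcp [ 0.4894 -0.4692  0.2392] psi -3.31 tool mm [-2.530e+01 -7.245e+02  6.000e-01] F [-0.63  0.17  0.06] M [-0.01  -0.053  0.047] w 87.2 g 0.0
```

Emit:
play_rows(steps=[{"ax": 0, "ay": 0, "az": 0, "dx": -1.5, "dy": -20, "dz": 0, "claw": 87}, {"ax": 0, "ay": 0, "az": 0, "dx": -1.5, "dy": -40, "dz": 0, "claw": 87}, {"ax": 0, "ay": 0, "az": 0, "dx": -1.5, "dy": -48, "dz": 0, "claw": 87}, {"ax": 0, "ay": 0, "az": 0, "dx": -1.5, "dy": -48, "dz": 0, "claw": 87}, {"ax": 0, "ay": 0, "az": 0, "dx": -1.5, "dy": -48, "dz": 0, "claw": 87}, {"ax": 0, "ay": 0, "az": 0, "dx": -1.5, "dy": -48, "dz": 0, "claw": 87}, {"ax": 0, "ay": 0, "az": 0, "dx": -1.5, "dy": -48, "dz": 0, "claw": 87}, {"ax": 0, "ay": 0, "az": 0, "dx": -1.5, "dy": -48, "dz": 0, "claw": 87}, {"ax": 0, "ay": 0, "az": 0, "dx": -1.5, "dy": -48, "dz": 0, "claw": 87}, {"ax": 0, "ay": 0, "az": 0, "dx": -1.5, "dy": -48, "dz": 0, "claw": 87}, {"ax": 0, "ay": 0, "az": 0, "dx": -1.5, "dy": -48, "dz": 0, "claw": 87}, {"ax": 0, "ay": 0, "az": 0, "dx": -1.5, "dy": -48, "dz": 0, "claw": 87}, {"ax": 0, "ay": 0, "az": 0, "dx": -1.5, "dy": -48, "dz": 0, "claw": 87}, {"ax": 0, "ay": 0, "az": 0, "dx": -1.5, "dy": -48, "dz": 0, "claw": 87}, {"ax": 0, "ay": 0, "az": 0, "dx": -1.5, "dy": -48, "dz": 0, "claw": 87}, {"ax": 0, "ay": 0, "az": 0, "dx": -1.5, "dy": -30, "dz": 0, "claw": 87}, {"ax": 0, "ay": 0, "az": 0, "dx": -1.5, "dy": -10, "dz": 0, "claw": 87}, {"ax": 0, "ay": 0, "az": 0, "dx": 0, "dy": 0, "dz": 0, "claw": 87}, {"ax": 0, "ay": 0, "az": 0, "dx": 0, "dy": 0, "dz": 0, "claw": 87}, {"ax": 0, "ay": 0, "az": 0, "dx": 0, "dy": 0, "dz": 0, "claw": 87}])

```text
time_s: 20.55
tcp_pos: [0.5051, 0.2538, 0.2364]
ee_rot: [[0.998, -0.06, -0.001], [-0.06, -0.998, -0.001], [-0.001, 0.001, -1.0]]
wrist_force: [0.8, -0.2, 0.4]
gripper_width: 1.002
gripper_force: 0.0
```

```bash
python3 - <<'E'
from h import *
c=capture('top')
for ce,a,m in caps(c):
    print(ce.round(0),a,onplane(c,ce,.075)[0].round(4))
c=capture('wrist')
for ce,a,m in caps(c): print('w',ce.round(0),a,onplane(c,ce,.075)[0].round(4))
delta(.506,.256,.062)
E
```

```text
[196. 178.] 353 [0.6337 0.2784 0.075 ]
[500. 182.] 165 [ 0.6367 -0.6986  0.075 ]
[152. 187.] 88 [0.6015 0.4161 0.075 ]
[206. 215.] 108 [0.5172 0.2433 0.075 ]
[433. 228.] 348 [ 0.4871 -0.4666  0.075 ]
w [218.  48.] 4095 [0.6332 0.2787 0.075 ]
w [104. 103.] 3945 [0.5909 0.3941 0.075 ]
w [251. 178.] 3040 [0.5079 0.2557 0.075 ]
tcp [0.5054 0.2541 0.2369] psi -3.41 tool mm [  0.5  -2.  174.9] F [-0.12  1.    0.18] M [-0.056 -0.003  0.006] w 86.8 g 0.0
```

Emit:
play_rows(steps=[{"ax": 0, "ay": 0, "az": 0, "dx": 1.5, "dy": -2, "dz": 15, "claw": 87}, {"ax": 0, "ay": 0, "az": 0, "dx": 0, "dy": 0, "dz": 35, "claw": 87}, {"ax": 0, "ay": 0, "az": 0, "dx": 0, "dy": 0, "dz": 40, "claw": 87}, {"ax": 0, "ay": 0, "az": 0, "dx": 0, "dy": 0, "dz": 40, "claw": 87}, {"ax": 0, "ay": 0, "az": 0, "dx": 0, "dy": 0, "dz": 25, "claw": 87}, {"ax": 0, "ay": 0, "az": 0, "dx": 0, "dy": 0, "dz": 15, "claw": 87}, {"ax": 0, "ay": 0, "az": 0, "dx": 0, "dy": 0, "dz": 4, "claw": 87}, {"ax": 0, "ay": 0, "az": 0, "dx": 0, "dy": 0, "dz": 0, "claw": 75}, {"ax": 0, "ay": 0, "az": 0, "dx": 0, "dy": 0, "dz": 0, "claw": 68}, {"ax": 0, "ay": 0, "az": 0, "dx": 0, "dy": 0, "dz": 0, "claw": 62}, {"ax": 0, "ay": 0, "az": 0, "dx": 0, "dy": 0, "dz": 0, "claw": 56}, {"ax": 0, "ay": 0, "az": 0, "dx": 0, "dy": 0, "dz": 0, "claw": 50}, {"ax": 0, "ay": 0, "az": 0, "dx": 0, "dy": 0, "dz": 0, "claw": 50}, {"ax": 0, "ay": 0, "az": 0, "dx": 0, "dy": 0, "dz": 0, "claw": 50}, {"ax": 0, "ay": 0, "az": 0, "dx": 0, "dy": 0, "dz": 0, "claw": 50}])

```text
time_s: 22.15
tcp_pos: [0.507, 0.2563, 0.064]
ee_rot: [[0.998, -0.058, 0.0], [-0.058, -0.998, -0.001], [0.0, 0.001, -1.0]]
wrist_force: [-0.6, -5.8, 5.6]
gripper_width: 0.73
gripper_force: 30.0
```

Emit:
play_rows(steps=[{"ax": 0, "ay": 0, "az": 0, "dx": 0, "dy": 0, "dz": -2, "claw": 50}, {"ax": 0, "ay": 0, "az": 0, "dx": 0, "dy": 0, "dz": -5, "claw": 50}, {"ax": 0, "ay": 0, "az": 0, "dx": 0, "dy": 0, "dz": -9, "claw": 50}, {"ax": 0, "ay": 0, "az": 0, "dx": 0, "dy": 0, "dz": -13, "claw": 50}, {"ax": 0, "ay": 0, "az": 0, "dx": 0, "dy": 0, "dz": -15, "claw": 50}, {"ax": 0, "ay": 0, "az": 0, "dx": 0, "dy": 0, "dz": -15, "claw": 50}, {"ax": 0, "ay": 0, "az": 0, "dx": 0, "dy": 0, "dz": -13, "claw": 50}, {"ax": 0, "ay": 0, "az": 0, "dx": 0, "dy": 0, "dz": -9, "claw": 50}, {"ax": 0, "ay": 0, "az": 0, "dx": 0, "dy": 0, "dz": -5, "claw": 50}, {"ax": 0, "ay": 0, "az": 0, "dx": 0, "dy": 0, "dz": -2, "claw": 50}, {"ax": 0, "ay": 0, "az": 0, "dx": 0, "dy": 0, "dz": 0, "claw": 50}, {"ax": 0, "ay": 0, "az": 0, "dx": 0, "dy": 0, "dz": 0, "claw": 50}])

```text
time_s: 23.35
tcp_pos: [0.5065, 0.257, 0.15]
ee_rot: [[0.998, -0.058, -0.001], [-0.058, -0.998, -0.001], [-0.001, 0.001, -1.0]]
wrist_force: [-0.2, 1.1, -8.3]
gripper_width: 0.728
gripper_force: 30.0
```

Emit:
play_rows(steps=[{"ax": 0, "ay": 0, "az": 0, "dx": 0, "dy": -5, "dz": 0, "claw": 50}, {"ax": 0, "ay": 0, "az": 0, "dx": 0, "dy": -25, "dz": 0, "claw": 50}, {"ax": 0, "ay": 0, "az": 0, "dx": 0, "dy": 0, "dz": 0, "claw": 50}, {"ax": 0, "ay": 0, "az": 0, "dx": 0, "dy": 0, "dz": 0, "claw": 50}, {"ax": 0, "ay": 0, "az": 0, "dx": 0, "dy": 0, "dz": 0, "claw": 50}, {"ax": 0, "ay": 0, "az": 0, "dx": 0, "dy": 5, "dz": 0, "claw": 50}, {"ax": 0, "ay": 0, "az": 0, "dx": 0, "dy": 25, "dz": 0, "claw": 50}, {"ax": 0, "ay": 0, "az": 0, "dx": 0, "dy": 0, "dz": 0, "claw": 50}, {"ax": 0, "ay": 0, "az": 0, "dx": 0, "dy": 0, "dz": 0, "claw": 50}, {"ax": 0, "ay": 0, "az": 0, "dx": 0, "dy": 0, "dz": 0, "claw": 50}, {"ax": 0, "ay": 0, "az": 0, "dx": 0, "dy": 0, "dz": 0, "claw": 50}, {"ax": 0, "ay": 0, "az": 0, "dx": 0, "dy": 0, "dz": 0, "claw": 50}, {"ax": 0, "ay": 0, "az": 0, "dx": 0, "dy": 0, "dz": 0, "claw": 50}, {"ax": 0, "ay": 0, "az": 0, "dx": 0, "dy": 0, "dz": 0, "claw": 50}])

```text
time_s: 24.75
tcp_pos: [0.5069, 0.2575, 0.1507]
ee_rot: [[0.998, -0.058, -0.0], [-0.058, -0.998, -0.0], [-0.0, 0.0, -1.0]]
wrist_force: [-0.1, 0.7, -7.7]
gripper_width: 0.733
gripper_force: 30.0
```

```bash
python3 s.py 6
```

```text
M [-0.013 -0.015 -0.011] [0.021 0.024 0.023] E [ 1.01000e-02 -3.98320e+01  1.90047e+01  4.61380e+00  4.96000e-02
 -0.00000e+00] [0.0045 0.0103 0.0036 0.0008 0.0002 0.    ] Fz -7.68 q [ 4.3240e+01  2.0964e+01 -1.4529e+01  1.0000e-03 -5.4507e+01  4.3447e+01] y 0.2573029489687013 25.05
```

Emit:
play_rows(steps=[{"ax": 0, "ay": 0, "az": 0, "dx": 0, "dy": 5, "dz": 0, "claw": 50}, {"ax": 0, "ay": 0, "az": 0, "dx": 0, "dy": 25, "dz": 0, "claw": 50}, {"ax": 0, "ay": 0, "az": 0, "dx": 0, "dy": 0, "dz": 0, "claw": 50}, {"ax": 0, "ay": 0, "az": 0, "dx": 0, "dy": 0, "dz": 0, "claw": 50}, {"ax": 0, "ay": 0, "az": 0, "dx": 0, "dy": 0, "dz": 0, "claw": 50}, {"ax": 0, "ay": 0, "az": 0, "dx": 0, "dy": -5, "dz": 0, "claw": 50}, {"ax": 0, "ay": 0, "az": 0, "dx": 0, "dy": -25, "dz": 0, "claw": 50}, {"ax": 0, "ay": 0, "az": 0, "dx": 0, "dy": 0, "dz": 0, "claw": 50}, {"ax": 0, "ay": 0, "az": 0, "dx": 0, "dy": 0, "dz": 0, "claw": 50}, {"ax": 0, "ay": 0, "az": 0, "dx": 0, "dy": 0, "dz": 0, "claw": 50}, {"ax": 0, "ay": 0, "az": 0, "dx": 0, "dy": 0, "dz": 0, "claw": 50}, {"ax": 0, "ay": 0, "az": 0, "dx": 0, "dy": 0, "dz": 0, "claw": 50}, {"ax": 0, "ay": 0, "az": 0, "dx": 0, "dy": 0, "dz": 0, "claw": 50}, {"ax": 0, "ay": 0, "az": 0, "dx": 0, "dy": 0, "dz": 0, "claw": 50}])

```text
time_s: 26.45
tcp_pos: [0.5069, 0.2571, 0.1508]
ee_rot: [[0.998, -0.058, 0.0], [-0.058, -0.998, 0.0], [0.0, -0.0, -1.0]]
wrist_force: [0.3, 0.5, -7.8]
gripper_width: 0.728
gripper_force: 30.0
```

```bash
python3 s.py 6
```

```text
M [-0.057 -0.013  0.003] [0.031 0.024 0.022] E [-1.04000e-02 -3.98625e+01  1.90250e+01  4.59450e+00  7.81000e-02
  0.00000e+00] [0.0046 0.0097 0.0036 0.0008 0.0002 0.    ] Fz -7.62 q [ 43.235  20.963 -14.532  -0.    -54.505  43.446] y 0.25725467325874 26.75
```

Jar C has a ball: the joint-5 torque shifts by 0.0285 N m and the wrist moment by 0.044, while jar D showed about 0. It goes to nest_3.

Emit:
play_rows(steps=[{"ax": 0, "ay": 0, "az": 0, "dx": 1, "dy": 3, "dz": -4, "claw": 50}, {"ax": 0, "ay": 0, "az": 0, "dx": 2, "dy": 7, "dz": -8, "claw": 50}, {"ax": 0, "ay": 0, "az": 0, "dx": 4, "dy": 12, "dz": -13, "claw": 50}, {"ax": 0, "ay": 0, "az": 0, "dx": 6, "dy": 17, "dz": -16, "claw": 50}, {"ax": 0, "ay": 0, "az": 0, "dx": 7, "dy": 22, "dz": -17, "claw": 50}, {"ax": 0, "ay": 0, "az": 0, "dx": 9, "dy": 26, "dz": -17, "claw": 50}, {"ax": 0, "ay": 0, "az": 0, "dx": 10, "dy": 29, "dz": -14, "claw": 50}, {"ax": 0, "ay": 0, "az": 0, "dx": 10.5, "dy": 31, "dz": -10, "claw": 50}, {"ax": 0, "ay": 0, "az": 0, "dx": 10.5, "dy": 31, "dz": -6, "claw": 50}, {"ax": 0, "ay": 0, "az": 0, "dx": 10.5, "dy": 31, "dz": -4, "claw": 50}, {"ax": 0, "ay": 0, "az": 0, "dx": 10.5, "dy": 31, "dz": -1, "claw": 50}, {"ax": 0, "ay": 0, "az": 0, "dx": 10, "dy": 29, "dz": 0, "claw": 50}, {"ax": 0, "ay": 0, "az": 0, "dx": 9, "dy": 26, "dz": 0, "claw": 50}, {"ax": 0, "ay": 0, "az": 0, "dx": 7, "dy": 22, "dz": 0, "claw": 50}, {"ax": 0, "ay": 0, "az": 0, "dx": 6, "dy": 17, "dz": 0, "claw": 50}, {"ax": 0, "ay": 0, "az": 0, "dx": 4, "dy": 12, "dz": 0, "claw": 50}, {"ax": 0, "ay": 0, "az": 0, "dx": 2, "dy": 7, "dz": 0, "claw": 50}, {"ax": 0, "ay": 0, "az": 0, "dx": 2, "dy": 6, "dz": 0, "claw": 50}, {"ax": 0, "ay": 0, "az": 0, "dx": 0, "dy": 0, "dz": 0, "claw": 50}, {"ax": 0, "ay": 0, "az": 0, "dx": 0, "dy": 0, "dz": 0, "claw": 50}])

```text
time_s: 28.75
tcp_pos: [0.6068, -0.1076, 0.2608]
ee_rot: [[0.998, -0.057, -0.0], [-0.057, -0.998, 0.0], [-0.0, -0.0, -1.0]]
wrist_force: [-0.0, 0.1, -7.9]
gripper_width: 0.729
gripper_force: 30.0
```

```bash
python3 - <<'E'
from h import *
delta(.6071,-.1081,.18)
c=capture('wrist'); save(c,'w3.png'); P=cloud(c)
hsv=cv2.cvtColor(c['frame'],cv2.COLOR_BGR2HSV)
o=cv2.inRange(hsv,(3,150,100),(14,255,255))
for ce,a,m in blobs(o,30): print(ce.round(),a,np.nanmedian(P[m],0).round(4),np.nanmax(P[m][:,2]).round(3), onplane(c,ce,.15)[0].round(4))
E
```

```text
tcp [ 0.6068 -0.1076  0.2608] psi -3.29 tool mm [ 0.3  0.5 80.8] F [-0.05  0.11 -7.92] M [-0.051  0.029 -0.01 ] w 63.4 g 30.0
[ 32. 136.] 482 [0.6653 0.0801 0.1399] 0.156 [0.6659 0.0742 0.15  ]
[145. 135.] 220 [ 0.6608 -0.0185  0.1422] 0.155 [ 0.6611 -0.0205  0.15  ]
[255. 136.] 57 [ 0.6551 -0.1126  0.1536] 0.155 [ 0.6553 -0.1123  0.15  ]
[ 74. 157.] 362 [0.6453 0.0481 0.1382] 0.156 [0.6465 0.0423 0.15  ]
[110. 157.] 285 [0.6439 0.0155 0.1402] 0.156 [0.645  0.0115 0.15  ]
[183. 156.] 175 [ 0.6412 -0.0491  0.142 ] 0.155 [ 0.6418 -0.0502  0.15  ]
[218. 156.] 127 [ 0.6403 -0.0802  0.1468] 0.156 [ 0.64   -0.0801  0.15  ]
[291. 157.] 137 [ 0.6369 -0.141   0.152 ] 0.156 [ 0.6362 -0.1411  0.15  ]
[ 10. 156.] 267 [0.6487 0.1133 0.1301] 0.143 [0.6505 0.0973 0.15  ]
```

View pics/w3.png

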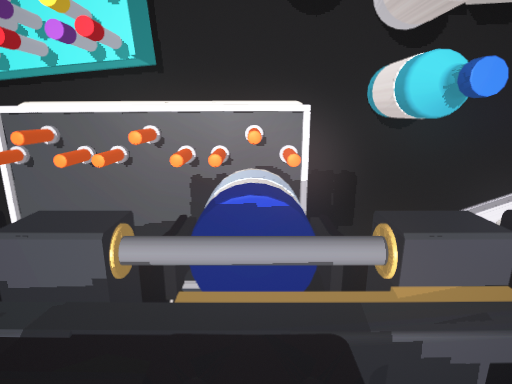

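The wrist view shows all nine posts. Nest_3's are at (255,136), (218,156) and (291,157), with the jar ahead of them. I lower the jar short of home.

Emit:
play_rows(steps=[{"ax": 0, "ay": 0, "az": 0, "dx": 0, "dy": 1.5, "dz": 3, "claw": 50}, {"ax": 0, "ay": 0, "az": 0, "dx": 0, "dy": 0, "dz": 7, "claw": 50}, {"ax": 0, "ay": 0, "az": 0, "dx": 0, "dy": 0, "dz": 11, "claw": 50}, {"ax": 0, "ay": 0, "az": 0, "dx": 0, "dy": 0, "dz": 14, "claw": 50}, {"ax": 0, "ay": 0, "az": 0, "dx": 0, "dy": 0, "dz": 15, "claw": 50}, {"ax": 0, "ay": 0, "az": 0, "dx": 0, "dy": 0, "dz": 13, "claw": 50}, {"ax": 0, "ay": 0, "az": 0, "dx": 0, "dy": 0, "dz": 9, "claw": 50}, {"ax": 0, "ay": 0, "az": 0, "dx": 0, "dy": 0, "dz": 6, "claw": 50}, {"ax": 0, "ay": 0, "az": 0, "dx": 0, "dy": 0, "dz": 4, "claw": 50}, {"ax": 0, "ay": 0, "az": 0, "dx": 0, "dy": 0, "dz": 2, "claw": 50}, {"ax": 0, "ay": 0, "az": 0, "dx": 0, "dy": 0, "dz": 1, "claw": 50}, {"ax": 0, "ay": 0, "az": 0, "dx": 0, "dy": 0, "dz": 0, "claw": 50}, {"ax": 0, "ay": 0, "az": 0, "dx": 0, "dy": 0, "dz": 0, "claw": 50}])

```text
time_s: 30.1
tcp_pos: [0.6071, -0.1096, 0.1763]
ee_rot: [[0.998, -0.058, 0.001], [-0.058, -0.998, -0.0], [0.001, -0.0, -1.0]]
wrist_force: [1.0, 0.3, -7.5]
gripper_width: 0.731
gripper_force: 30.0
```

Emit:
play_rows(steps=[{"ax": 0, "ay": 0, "az": 0, "dx": 0, "dy": 0, "dz": 1, "claw": 50}, {"ax": 0, "ay": 0, "az": 0, "dx": 0, "dy": 0, "dz": 0, "claw": 50}, {"ax": 0, "ay": 0, "az": 0, "dx": 0, "dy": 0, "dz": 0, "claw": 50}])

```text
time_s: 30.4
tcp_pos: [0.6068, -0.1096, 0.1748]
ee_rot: [[0.998, -0.058, 0.0], [-0.058, -0.998, 0.0], [0.0, -0.0, -1.0]]
wrist_force: [0.2, -0.9, -7.3]
gripper_width: 0.731
gripper_force: 30.0
```

Emit:
play_rows(steps=[{"ax": 0, "ay": 0, "az": 0, "dx": 0, "dy": 0, "dz": 0.5, "claw": 50}, {"ax": 0, "ay": 0, "az": 0, "dx": 0, "dy": 0, "dz": 0, "claw": 50}, {"ax": 0, "ay": 0, "az": 0, "dx": 0, "dy": 0, "dz": 0.3, "claw": 50}, {"ax": 0, "ay": 0, "az": 0, "dx": 0, "dy": 0, "dz": 0, "claw": 50}])

```text
time_s: 30.8
tcp_pos: [0.6069, -0.1096, 0.1741]
ee_rot: [[0.998, -0.058, 0.0], [-0.058, -0.998, -0.0], [0.0, 0.0, -1.0]]
wrist_force: [-0.9, 0.7, -6.3]
gripper_width: 0.727
gripper_force: 30.0
```

Emit:
play_rows(steps=[{"ax": 0, "ay": 0, "az": 0, "dx": 0, "dy": 0, "dz": 0.3, "claw": 50}, {"ax": 0, "ay": 0, "az": 0, "dx": 0, "dy": 0, "dz": 0, "claw": 50}, {"ax": 0, "ay": 0, "az": 0, "dx": 0, "dy": 0, "dz": 0, "claw": 50}])

```text
time_s: 31.1
tcp_pos: [0.6069, -0.1097, 0.1741]
ee_rot: [[0.998, -0.058, 0.0], [-0.058, -0.998, -0.0], [0.0, 0.0, -1.0]]
wrist_force: [-1.9, 1.4, -3.5]
gripper_width: 0.733
gripper_force: 30.0
```

Emit:
play_rows(steps=[{"ax": 0, "ay": 0, "az": 0, "dx": 0, "dy": 0, "dz": 0.3, "claw": 50}, {"ax": 0, "ay": 0, "az": 0, "dx": 0, "dy": 0, "dz": 0, "claw": 65}, {"ax": 0, "ay": 0, "az": 0, "dx": 0, "dy": 0, "dz": 0, "claw": 70}, {"ax": 0, "ay": 0, "az": 0, "dx": 0, "dy": 0, "dz": 0, "claw": 75}, {"ax": 0, "ay": 0, "az": 0, "dx": 0, "dy": 0, "dz": 0, "claw": 75}, {"ax": 0, "ay": 0, "az": 0, "dx": 0, "dy": 0, "dz": 0, "claw": 75}, {"ax": 0, "ay": 0, "az": 0, "dx": 0, "dy": 0, "dz": -8, "claw": 75}, {"ax": 0, "ay": 0, "az": 0, "dx": 0, "dy": 0, "dz": -16, "claw": 75}, {"ax": 0, "ay": 0, "az": 0, "dx": 0, "dy": 0, "dz": -16, "claw": 75}, {"ax": 0, "ay": 0, "az": 0, "dx": 0, "dy": 0, "dz": -8, "claw": 75}, {"ax": 0, "ay": 0, "az": 0, "dx": -20, "dy": 0, "dz": 0, "claw": 40}, {"ax": 0, "ay": 0, "az": 0, "dx": -25, "dy": 0, "dz": 0, "claw": 0}, {"ax": 0, "ay": 0, "az": 0, "dx": -17, "dy": 0, "dz": 0, "claw": 0}, {"ax": 0, "ay": 0, "az": 0, "dx": 0, "dy": 0, "dz": 8, "claw": 0}, {"ax": 0, "ay": 0, "az": 0, "dx": 0, "dy": 0, "dz": 20, "claw": 0}, {"ax": 0, "ay": 0, "az": 0, "dx": 0, "dy": 0, "dz": 25, "claw": 0}, {"ax": 0, "ay": 0, "az": 0, "dx": 0, "dy": 0, "dz": 15, "claw": 0}, {"ax": 0, "ay": 0, "az": 0, "dx": 0, "dy": 0, "dz": 5, "claw": 0}, {"ax": 0, "ay": 0, "az": 0, "dx": 0, "dy": 0, "dz": 0, "claw": 0}, {"ax": 0, "ay": 0, "az": 0, "dx": 0, "dy": 0, "dz": 0, "claw": 0}])

```text
time_s: 33.1
tcp_pos: [0.5459, -0.1061, 0.149]
ee_rot: [[0.998, -0.058, 0.001], [-0.058, -0.998, -0.0], [0.001, 0.0, -1.0]]
wrist_force: [-0.4, -0.5, 0.6]
gripper_width: 0.053
gripper_force: 0.0
```

```bash
python3 - <<'E'
from h import *
delta(.618-.042,-.110+.0024,.149)
c=capture('top')
for ce,a,m in caps(c):
    print(ce.round(0),a,onplane(c,ce,.185 if 230<ce[0]<345 else .075)[0].round(4))
c=capture('side'); cv2.imwrite('pics/n1.png',cv2.resize(c['frame'][120:280,180:380],None,fx=4,fy=3.5))
E
```

```text
tcp [ 0.5459 -0.1061  0.149 ] psi -3.3 tool mm [30.2 -0.2  0. ] F [-0.37 -0.54  0.55] M [-0.037 -0.028 -0.005] w 4.6 g 0.0
[196. 178.] 365 [0.633  0.2789 0.075 ]
[500. 182.] 164 [ 0.6367 -0.6986  0.075 ]
[158. 191.] 368 [0.5899 0.3968 0.075 ]
[433. 228.] 346 [ 0.487  -0.4667  0.075 ]
```

View pics/n1.png

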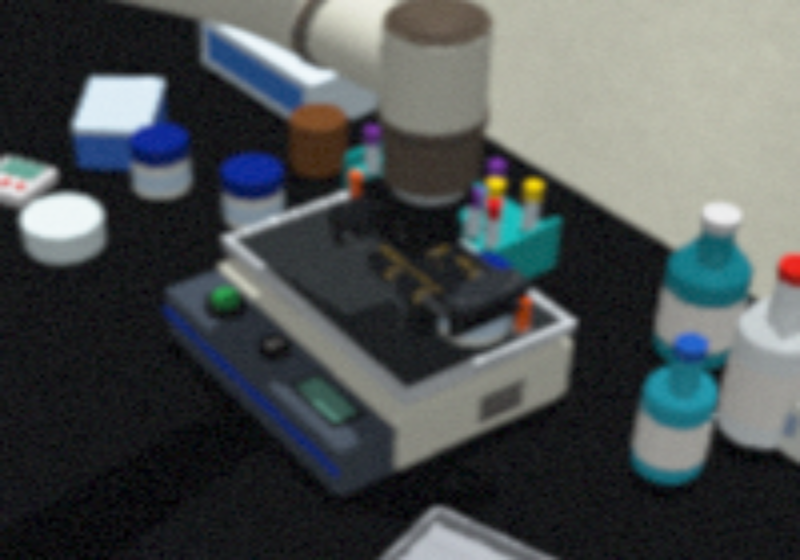

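The jar stands upright on the platform at about (475,325) in the crop, with the posts behind it. Now the gentle nudge.

Emit:
play_rows(steps=[{"ax": 0, "ay": 0, "az": 0, "dx": 5, "dy": 0, "dz": 0, "claw": 0}, {"ax": 0, "ay": 0, "az": 0, "dx": 5, "dy": 0, "dz": 0, "claw": 0}, {"ax": 0, "ay": 0, "az": 0, "dx": 3, "dy": 0, "dz": 0, "claw": 0}, {"ax": 0, "ay": 0, "az": 0, "dx": 2, "dy": 0, "dz": 0, "claw": 0}, {"ax": 0, "ay": 0, "az": 0, "dx": 2, "dy": 0, "dz": 0, "claw": 0}, {"ax": 0, "ay": 0, "az": 0, "dx": 2, "dy": 0, "dz": 0, "claw": 0}, {"ax": 0, "ay": 0, "az": 0, "dx": 2, "dy": 0, "dz": 0, "claw": 0}, {"ax": 0, "ay": 0, "az": 0, "dx": 2, "dy": 0, "dz": 0, "claw": 0}])

```text
time_s: 34.0
tcp_pos: [0.5642, -0.1075, 0.1483]
ee_rot: [[0.998, -0.058, -0.009], [-0.058, -0.998, -0.0], [-0.009, 0.001, -1.0]]
wrist_force: [-9.0, 0.7, 6.2]
gripper_width: 0.002
gripper_force: 4.7
```

Emit:
play_rows(steps=[{"ax": 0, "ay": 0, "az": 0, "dx": 1, "dy": 0, "dz": 0, "claw": 0}, {"ax": 0, "ay": 0, "az": 0, "dx": 1, "dy": 0, "dz": 0, "claw": 0}])

```text
time_s: 34.2
tcp_pos: [0.5661, -0.1078, 0.1483]
ee_rot: [[0.998, -0.058, -0.009], [-0.058, -0.998, -0.0], [-0.009, 0.001, -1.0]]
wrist_force: [-10.1, 0.7, 6.0]
gripper_width: 0.004
gripper_force: 4.7
```

Emit:
play_rows(steps=[{"ax": 0, "ay": 0, "az": 0, "dx": 1, "dy": 0, "dz": 0, "claw": 0}, {"ax": 0, "ay": 0, "az": 0, "dx": 0, "dy": 0, "dz": 0, "claw": 0}])

```text
time_s: 34.4
tcp_pos: [0.5673, -0.1079, 0.1483]
ee_rot: [[0.998, -0.058, -0.008], [-0.058, -0.998, -0.0], [-0.008, 0.001, -1.0]]
wrist_force: [-9.3, 1.1, 6.4]
gripper_width: 0.004
gripper_force: 4.4
```

Emit:
play_rows(steps=[{"ax": 0, "ay": 0, "az": 0, "dx": 1, "dy": 0, "dz": 0, "claw": 0}, {"ax": 0, "ay": 0, "az": 0, "dx": 0, "dy": 0, "dz": 0, "claw": 0}])

```text
time_s: 34.6
tcp_pos: [0.5682, -0.1079, 0.1483]
ee_rot: [[0.998, -0.058, -0.008], [-0.058, -0.998, -0.0], [-0.008, 0.001, -1.0]]
wrist_force: [-9.1, 1.9, 7.5]
gripper_width: 0.004
gripper_force: 4.5
```

```bash
python3 - <<'E'
from h import *
delta(.618-.042,-.110+.0024,.149)
c=capture('side'); a=c['frame'][180:245,280:350]; 
w=capture('wrist')['frame'][60:384]
A=cv2.resize(a,(390,362),interpolation=cv2.INTER_CUBIC);B=cv2.resize(w,(400,253))
o=np.zeros((362,790,3),np.uint8);o[:,:390]=A;o[:253,390:]=B
cv2.imwrite('pics/n2.png',o)
E
```

```text
tcp [ 0.5682 -0.1079  0.1483] psi -3.35 tool mm [ 7.7 -0.8 -0.8] F [-9.11  1.91  7.53] M [0.217 2.344 0.028] w 0.4 g 4.54
```

View pics/n2.png

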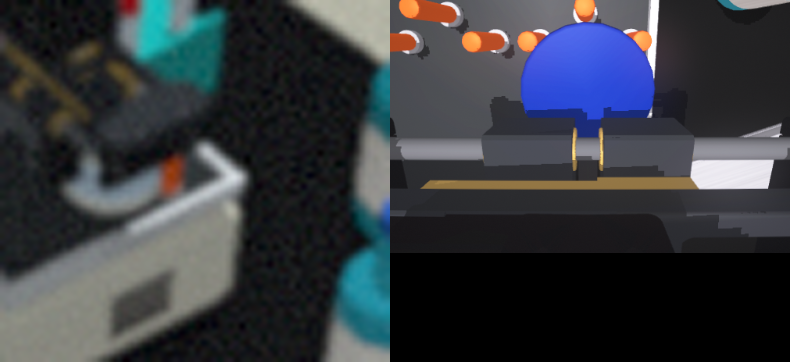

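Jar C is close to its posts. The vertical finger leans on it high up, which shows as an upward drag of about 7 N. I back off, tilt the tip forward and push lower.

Emit:
play_rows(steps=[{"ax": 0, "ay": 0, "az": 0, "dx": -3, "dy": 0, "dz": 0, "claw": 0}, {"ax": 0, "ay": 0, "az": 0, "dx": -6, "dy": 0, "dz": 0, "claw": 0}, {"ax": 0, "ay": 0, "az": 0, "dx": -3, "dy": 0, "dz": 0, "claw": 0}, {"ax": 0, "ay": 3, "az": 0, "dx": 0, "dy": 0, "dz": 3, "claw": 0}, {"ax": 0, "ay": 3, "az": 0, "dx": 0, "dy": 0, "dz": 6, "claw": 0}, {"ax": 0, "ay": 0, "az": 0, "dx": 0, "dy": 0, "dz": 0, "claw": 0}, {"ax": 0, "ay": 0, "az": 0, "dx": 0, "dy": 0, "dz": 0, "claw": 0}])

```text
time_s: 35.4
tcp_pos: [0.5604, -0.1069, 0.1397]
ee_rot: [[0.993, -0.057, 0.104], [-0.057, -0.998, -0.006], [0.104, 0.0, -0.995]]
wrist_force: [-0.2, 0.3, -0.3]
gripper_width: 0.008
gripper_force: 0.0
```

Emit:
play_rows(steps=[{"ax": 0, "ay": 0, "az": 0, "dx": 2, "dy": 0, "dz": 0.2, "claw": 0}, {"ax": 0, "ay": 0, "az": 0, "dx": 2, "dy": 0, "dz": 0.2, "claw": 0}, {"ax": 0, "ay": 0, "az": 0, "dx": 2, "dy": 0, "dz": 0.2, "claw": 0}, {"ax": 0, "ay": 0, "az": 0, "dx": 2, "dy": 0, "dz": 0.2, "claw": 0}, {"ax": 0, "ay": 0, "az": 0, "dx": 2, "dy": 0, "dz": 0.2, "claw": 0}, {"ax": 0, "ay": 0, "az": 0, "dx": 1, "dy": 0, "dz": 0.1, "claw": 0}, {"ax": 0, "ay": 0, "az": 0, "dx": 0, "dy": 0, "dz": 0, "claw": 0}])

```text
time_s: 36.1
tcp_pos: [0.5678, -0.1076, 0.1389]
ee_rot: [[0.994, -0.059, 0.096], [-0.058, -0.998, -0.006], [0.096, 0.0, -0.995]]
wrist_force: [-9.1, 2.4, 6.1]
gripper_width: 0.003
gripper_force: 4.6
```

Emit:
play_rows(steps=[{"ax": 0, "ay": 0, "az": 0, "dx": 1, "dy": 0, "dz": 0.1, "claw": 0}, {"ax": 0, "ay": 0, "az": 0, "dx": 1, "dy": 0, "dz": 0.1, "claw": 0}, {"ax": 0, "ay": 0, "az": 0, "dx": 0, "dy": 0, "dz": 0, "claw": 0}])

```text
time_s: 36.4
tcp_pos: [0.5694, -0.108, 0.1389]
ee_rot: [[0.994, -0.059, 0.095], [-0.058, -0.998, -0.006], [0.095, 0.001, -0.995]]
wrist_force: [-9.9, 1.3, 7.3]
gripper_width: 0.006
gripper_force: 4.8
```

Emit:
play_rows(steps=[{"ax": 0, "ay": 0, "az": 0, "dx": 1, "dy": 0, "dz": 0.1, "claw": 0}, {"ax": 0, "ay": 0, "az": 0, "dx": 1, "dy": 0, "dz": 0.1, "claw": 0}, {"ax": 0, "ay": 0, "az": 0, "dx": 0, "dy": 0, "dz": 0, "claw": 0}])

```text
time_s: 36.7
tcp_pos: [0.5696, -0.108, 0.1389]
ee_rot: [[0.994, -0.059, 0.091], [-0.059, -0.998, -0.006], [0.091, 0.001, -0.996]]
wrist_force: [-15.0, 3.5, 10.7]
gripper_width: 0.004
gripper_force: 7.2
```

Emit:
play_rows(steps=[{"ax": 0, "ay": 0, "az": 0, "dx": -2, "dy": 0, "dz": 0, "claw": 0}, {"ax": 0, "ay": 0, "az": 0, "dx": -5, "dy": 0, "dz": 0, "claw": 0}, {"ax": 0, "ay": 0, "az": 0, "dx": -8, "dy": 0, "dz": 0, "claw": 0}, {"ax": 0, "ay": -3, "az": 0, "dx": -8, "dy": 0, "dz": 0, "claw": 0}, {"ax": 0, "ay": -3, "az": 0, "dx": -20, "dy": 0, "dz": -10, "claw": 0}, {"ax": 0, "ay": 0, "az": 0, "dx": -30, "dy": 0, "dz": -30, "claw": 0}, {"ax": 0, "ay": 0, "az": 0, "dx": -30, "dy": 0, "dz": -40, "claw": 0}, {"ax": 0, "ay": 0, "az": 0, "dx": 0, "dy": 0, "dz": -30, "claw": 0}, {"ax": 0, "ay": 0, "az": 0, "dx": 0, "dy": 0, "dz": 0, "claw": 0}, {"ax": 0, "ay": 0, "az": 0, "dx": 0, "dy": 0, "dz": 0, "claw": 0}])

```text
time_s: 37.7
tcp_pos: [0.4723, -0.1016, 0.2465]
ee_rot: [[0.998, -0.058, 0.003], [-0.058, -0.998, 0.001], [0.003, -0.001, -1.0]]
wrist_force: [0.5, 0.7, -1.1]
gripper_width: 0.004
gripper_force: 0.0
```

```bash
cat > chk.py <<'E'
from h import *
import sys
delta(.633,.279,.25)
for n in ('top','wrist'):
    c=capture(n); P=cloud(c)
    for ce,a,m in caps(c):
        z=np.nanmedian(P[m][:,2]); zz=.185 if abs(z-.185)<.012 else .075
        print(n,ce.round(0),a,'z',z.round(3),onplane(c,ce,zz)[0].round(4))
    hsv=cv2.cvtColor(c['frame'],cv2.COLOR_BGR2HSV)
    o=cv2.inRange(hsv,(3,150,100),(14,255,255))
    if n=='wrist':
        for ce,a,m in blobs(o,30):
            q=m&(P[...,2]>.150); v,u=np.nonzero(q)
            if len(v)>10: print('post',ce.round(),a,onplane(c,[u.mean(),v.mean()],.155)[0].round(4),len(v))
        save(c,sys.argv[1])
E
python3 chk.py w4.png
```

```text
tcp [ 0.4723 -0.1016  0.2465] psi -3.32 tool mm [ 138.3 -389.3   -2.8] F [ 0.48  0.7  -1.11] M [-0.026  0.016 -0.038] w 0.4 g 0.0
top [196. 178.] 364 z 0.074 [0.633 0.279 0.075]
top [327. 181.] 391 z 0.184 [ 0.6122 -0.1093  0.185 ]
top [501. 183.] 180 z 0.071 [ 0.6349 -0.7012  0.075 ]
top [158. 191.] 376 z 0.075 [0.5894 0.3976 0.075 ]
top [433. 228.] 348 z 0.078 [ 0.4871 -0.4666  0.075 ]
wrist [254.  20.] 3690 z 0.184 [ 0.5944 -0.1094  0.185 ]
```

View pics/w4.png

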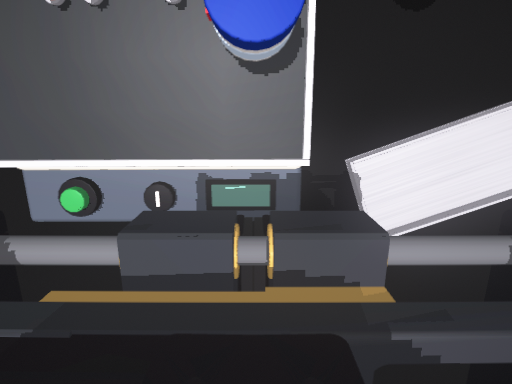

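Emit:
play_rows(steps=[{"ax": 0, "ay": 0, "az": 0, "dx": 15, "dy": -4, "dz": -5, "claw": 0}, {"ax": 0, "ay": 0, "az": 0, "dx": 30, "dy": -8, "dz": -10, "claw": 0}, {"ax": 0, "ay": 0, "az": 0, "dx": 25, "dy": -5, "dz": -5, "claw": 0}, {"ax": 0, "ay": 0, "az": 0, "dx": 5, "dy": 0, "dz": 0, "claw": 0}, {"ax": 0, "ay": 0, "az": 0, "dx": 0, "dy": 0, "dz": 0, "claw": 0}, {"ax": 0, "ay": 0, "az": 0, "dx": 0, "dy": 0, "dz": 0, "claw": 0}])

```text
time_s: 38.4
tcp_pos: [0.5469, -0.0893, 0.2645]
ee_rot: [[0.998, -0.058, -0.003], [-0.058, -0.998, -0.0], [-0.003, 0.0, -1.0]]
wrist_force: [0.0, -0.4, -0.8]
gripper_width: 0.004
gripper_force: 0.0
```

```bash
cat > nest.py <<'E'
from h import *
import sys
from scipy.optimize import least_squares
c=capture('wrist'); P=cloud(c); save(c,sys.argv[1])
hsv=cv2.cvtColor(c['frame'],cv2.COLOR_BGR2HSV)
o=cv2.inRange(hsv,(3,150,100),(14,255,255)); posts=[]
for ce,a,m in blobs(o,30):
    v,u=np.nonzero(m&(P[...,2]>.152))
    if len(v)>15:
        (x,y),r=cv2.minEnclosingCircle(np.c_[u,v].astype(np.float32)); w=onplane(c,[x,y],.155)[0]; posts.append(w[:2]); print('post',ce.round(),len(v),w.round(4),onplane(c,[u.mean(),v.mean()],.155)[0].round(4))
for ce,a,m in caps(c):
    m=m&(P[...,2]>.180)
    v,u=np.nonzero(m)
    if len(v)<500: continue
    q=onplane(c,np.c_[u,v],.185)[:,:2]; h=cv2.convexHull(q.astype(np.float32)*1000)[:,0]/1000
    (x,y),r=cv2.minEnclosingCircle((q*1000).astype(np.float32)); print('cap',ce.round(),len(v),round(x,1),round(y,1),'r',round(r,1),'mean',q.mean(0).round(4),'bbox',q.min(0).round(4),q.max(0).round(4))
    for p in posts:
        d=np.hypot(*(np.array([x,y])/1000-p)); 
        if d<.05: print('   dist to post mm',round(d*1000,1))
E
python3 nest.py w5.png
```

```text
post [156.  63.] 84 [ 0.6597 -0.0142  0.155 ] [ 0.659  -0.0138  0.155 ]
post [272.  58.] 68 [ 0.6548 -0.1105  0.155 ] [ 0.6548 -0.1111  0.155 ]
post [39. 63.] 194 [0.665  0.0827 0.155 ] [0.6651 0.0828 0.155 ]
post [81. 86.] 167 [0.6438 0.0513 0.155 ] [0.644  0.0514 0.155 ]
post [119.  86.] 112 [0.6432 0.0192 0.155 ] [0.6424 0.02   0.155 ]
post [196.  86.] 67 [ 0.6393 -0.0458  0.155 ] [ 0.6389 -0.0463  0.155 ]
post [232.  86.] 64 [ 0.6374 -0.0771  0.155 ] [ 0.6368 -0.0774  0.155 ]
post [317.  81.] 53 [ 0.6347 -0.1434  0.155 ] [ 0.635  -0.1449  0.155 ]
cap [277. 110.] 6258 614.0 -110.3 r 31.7 mean [ 0.6148 -0.1103] bbox [ 0.5824 -0.1413] [ 0.6453 -0.0788]
   dist to post mm 40.7
   dist to post mm 40.6
   dist to post mm 39.0
```

View pics/w5.png

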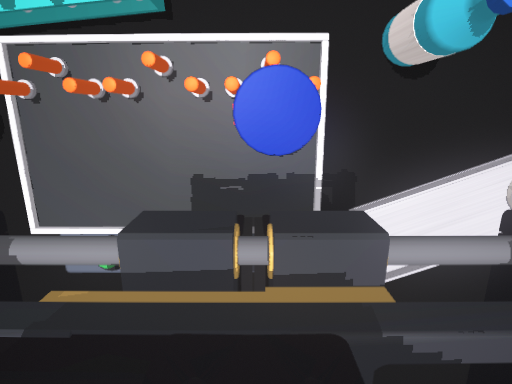

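Emit:
play_rows(steps=[{"ax": 0, "ay": 0, "az": 0, "dx": -3, "dy": 8, "dz": 0, "claw": 0}, {"ax": 0, "ay": 0, "az": 0, "dx": -4, "dy": 9, "dz": 10, "claw": 0}, {"ax": 0, "ay": 0, "az": 0, "dx": 0, "dy": 0, "dz": 30, "claw": 0}, {"ax": 0, "ay": 0, "az": 0, "dx": 0, "dy": 0, "dz": 40, "claw": 0}, {"ax": 0, "ay": 0, "az": 0, "dx": 0, "dy": 0, "dz": 30, "claw": 0}, {"ax": 0, "ay": 3, "az": 0, "dx": 0, "dy": 0, "dz": 12, "claw": 0}, {"ax": 0, "ay": 3, "az": 0, "dx": 0, "dy": 0, "dz": 3, "claw": 0}, {"ax": 0, "ay": 0, "az": 0, "dx": 5, "dy": 0, "dz": 0.5, "claw": 0}, {"ax": 0, "ay": 0, "az": 0, "dx": 7, "dy": 0, "dz": 0.7, "claw": 0}, {"ax": 0, "ay": 0, "az": 0, "dx": 5, "dy": 0, "dz": 0.5, "claw": 0}, {"ax": 0, "ay": 0, "az": 0, "dx": 3, "dy": 0, "dz": 0.2, "claw": 0}, {"ax": 0, "ay": 0, "az": 0, "dx": 2, "dy": 0, "dz": 0, "claw": 0}, {"ax": 0, "ay": 0, "az": 0, "dx": 0, "dy": 0, "dz": 0, "claw": 0}])

```text
time_s: 39.75
tcp_pos: [0.5627, -0.107, 0.1414]
ee_rot: [[0.993, -0.058, 0.104], [-0.058, -0.998, -0.006], [0.105, -0.0, -0.995]]
wrist_force: [0.2, -0.0, -0.4]
gripper_width: 0.006
gripper_force: 0.0
```

Emit:
play_rows(steps=[{"ax": 0, "ay": 0, "az": 0, "dx": 1.5, "dy": 0, "dz": -0.5, "claw": 0}, {"ax": 0, "ay": 0, "az": 0, "dx": 1.5, "dy": 0, "dz": -0.5, "claw": 0}, {"ax": 0, "ay": 0, "az": 0, "dx": 0, "dy": 0, "dz": 0, "claw": 0}])

```text
time_s: 40.05
tcp_pos: [0.5653, -0.1072, 0.1429]
ee_rot: [[0.993, -0.058, 0.105], [-0.057, -0.998, -0.006], [0.105, 0.0, -0.994]]
wrist_force: [-0.3, -0.1, 0.3]
gripper_width: 0.006
gripper_force: 0.0
```

Emit:
play_rows(steps=[{"ax": 0, "ay": 0, "az": 0, "dx": 1.5, "dy": 0, "dz": -0.5, "claw": 0}, {"ax": 0, "ay": 0, "az": 0, "dx": 1.5, "dy": 0, "dz": -0.5, "claw": 0}, {"ax": 0, "ay": 0, "az": 0, "dx": 0, "dy": 0, "dz": 0, "claw": 0}])

```text
time_s: 40.35
tcp_pos: [0.5682, -0.1073, 0.1442]
ee_rot: [[0.993, -0.058, 0.105], [-0.057, -0.998, -0.006], [0.105, -0.0, -0.994]]
wrist_force: [0.5, -0.5, -0.1]
gripper_width: 0.004
gripper_force: 0.0
```

Emit:
play_rows(steps=[{"ax": 0, "ay": 0, "az": 0, "dx": 1, "dy": 0, "dz": 1, "claw": 0}, {"ax": 0, "ay": 0, "az": 0, "dx": 1, "dy": 0, "dz": 1, "claw": 0}, {"ax": 0, "ay": 0, "az": 0, "dx": 1, "dy": 0, "dz": 0, "claw": 0}, {"ax": 0, "ay": 0, "az": 0, "dx": 0, "dy": 0, "dz": 0, "claw": 0}])

```text
time_s: 40.75
tcp_pos: [0.5693, -0.1076, 0.1418]
ee_rot: [[0.993, -0.058, 0.1], [-0.058, -0.998, -0.006], [0.1, 0.0, -0.995]]
wrist_force: [-5.5, 0.5, 2.2]
gripper_width: 0.004
gripper_force: 2.6
```

Emit:
play_rows(steps=[{"ax": 0, "ay": 0, "az": 0, "dx": 1, "dy": 0, "dz": -0.4, "claw": 0}, {"ax": 0, "ay": 0, "az": 0, "dx": 1, "dy": 0, "dz": -0.4, "claw": 0}, {"ax": 0, "ay": 0, "az": 0, "dx": 1, "dy": 0, "dz": -0.4, "claw": 0}, {"ax": 0, "ay": 0, "az": 0, "dx": 0, "dy": 0, "dz": 0, "claw": 0}])

```text
time_s: 41.15
tcp_pos: [0.5695, -0.1076, 0.142]
ee_rot: [[0.994, -0.059, 0.094], [-0.059, -0.998, -0.006], [0.094, 0.0, -0.996]]
wrist_force: [-8.8, 2.7, 2.6]
gripper_width: 0.004
gripper_force: 4.4
```

Emit:
play_rows(steps=[{"ax": 0, "ay": 0, "az": 0, "dx": 1, "dy": 0, "dz": -0.4, "claw": 0}, {"ax": 0, "ay": 0, "az": 0, "dx": 1, "dy": 0, "dz": -0.4, "claw": 0}, {"ax": 0, "ay": 0, "az": 0, "dx": 0, "dy": 0, "dz": 0, "claw": 0}])

```text
time_s: 41.45
tcp_pos: [0.5697, -0.1077, 0.1421]
ee_rot: [[0.994, -0.06, 0.09], [-0.059, -0.998, -0.005], [0.09, -0.0, -0.996]]
wrist_force: [-11.0, 2.5, 3.3]
gripper_width: 0.003
gripper_force: 5.5
```

Emit:
play_rows(steps=[{"ax": 0, "ay": 0, "az": 0, "dx": 1, "dy": 0, "dz": -0.4, "claw": 0}, {"ax": 0, "ay": 0, "az": 0, "dx": 1, "dy": 0, "dz": -0.4, "claw": 0}, {"ax": 0, "ay": 0, "az": 0, "dx": 0, "dy": 0, "dz": 0, "claw": 0}])

```text
time_s: 41.75
tcp_pos: [0.5699, -0.1077, 0.1422]
ee_rot: [[0.995, -0.06, 0.085], [-0.06, -0.998, -0.005], [0.086, -0.0, -0.996]]
wrist_force: [-13.2, 3.5, 1.9]
gripper_width: 0.006
gripper_force: 6.6
```

Jar C is stopped with a side force of +3.5 N, so it seems to rest on the right post slightly off-centre. I ease the pusher to +y under light pressure.

Emit:
play_rows(steps=[{"ax": 0, "ay": 0, "az": 0, "dx": 0, "dy": -1, "dz": 0, "claw": 0}, {"ax": 0, "ay": 0, "az": 0, "dx": 0, "dy": -1, "dz": 0, "claw": 0}, {"ax": 0, "ay": 0, "az": 0, "dx": 0, "dy": 0, "dz": 0, "claw": 0}])

```text
time_s: 42.05
tcp_pos: [0.5722, -0.1056, 0.1424]
ee_rot: [[0.994, -0.06, 0.091], [-0.06, -0.998, -0.005], [0.091, -0.0, -0.996]]
wrist_force: [-8.0, 2.7, -1.6]
gripper_width: 0.003
gripper_force: 4.1
```

Emit:
play_rows(steps=[{"ax": 0, "ay": 0, "az": 0, "dx": 0, "dy": -1, "dz": 0, "claw": 0}, {"ax": 0, "ay": 0, "az": 0, "dx": 0, "dy": -1, "dz": 0, "claw": 0}, {"ax": 0, "ay": 0, "az": 0, "dx": 0, "dy": 0, "dz": 0, "claw": 0}])

```text
time_s: 42.35
tcp_pos: [0.5723, -0.1049, 0.1424]
ee_rot: [[0.994, -0.06, 0.09], [-0.06, -0.998, -0.007], [0.09, 0.001, -0.996]]
wrist_force: [-6.9, -2.1, -2.4]
gripper_width: 0.001
gripper_force: 3.6
```

Emit:
play_rows(steps=[{"ax": 0, "ay": 0, "az": 0, "dx": 0, "dy": -1, "dz": 0, "claw": 0}, {"ax": 0, "ay": 0, "az": 0, "dx": 0, "dy": -1, "dz": 0, "claw": 0}, {"ax": 0, "ay": 0, "az": 0, "dx": 0, "dy": 0, "dz": 0, "claw": 0}])

```text
time_s: 42.65
tcp_pos: [0.5723, -0.1033, 0.1426]
ee_rot: [[0.994, -0.06, 0.09], [-0.06, -0.998, -0.007], [0.09, 0.002, -0.996]]
wrist_force: [-8.1, -3.8, -1.8]
gripper_width: 0.006
gripper_force: 3.8
```

Emit:
play_rows(steps=[{"ax": 0, "ay": 0, "az": 0, "dx": 0, "dy": 1, "dz": 0, "claw": 0}, {"ax": 0, "ay": 0, "az": 0, "dx": 1, "dy": 1, "dz": 0, "claw": 0}, {"ax": 0, "ay": 0, "az": 0, "dx": 0, "dy": 0, "dz": 0, "claw": 0}])

```text
time_s: 42.95
tcp_pos: [0.5726, -0.104, 0.1426]
ee_rot: [[0.994, -0.06, 0.089], [-0.06, -0.998, -0.005], [0.089, -0.0, -0.996]]
wrist_force: [-9.8, 2.7, -0.0]
gripper_width: 0.006
gripper_force: 5.2
```

Emit:
play_rows(steps=[{"ax": 0, "ay": 0, "az": 0, "dx": -2, "dy": 0, "dz": 0, "claw": 0}, {"ax": 0, "ay": 0, "az": 0, "dx": -5, "dy": 0, "dz": 0, "claw": 0}, {"ax": 0, "ay": 0, "az": 0, "dx": -10, "dy": 0, "dz": 0, "claw": 0}, {"ax": 0, "ay": -3, "az": 0, "dx": -10, "dy": 0, "dz": -10, "claw": 0}, {"ax": 0, "ay": -2.5, "az": 0, "dx": -5, "dy": 0, "dz": -30, "claw": 0}, {"ax": 0, "ay": 0, "az": 0, "dx": 0, "dy": -10, "dz": -40, "claw": 0}, {"ax": 0, "ay": 0, "az": 0, "dx": 0, "dy": -10, "dz": -35, "claw": 40}, {"ax": 0, "ay": 0, "az": 0, "dx": 0, "dy": 0, "dz": -5, "claw": 87}, {"ax": 0, "ay": 0, "az": 0, "dx": 0, "dy": 0, "dz": 0, "claw": 87}, {"ax": 0, "ay": 0, "az": 0, "dx": 0, "dy": 0, "dz": 0, "claw": 87}])

```text
time_s: 43.95
tcp_pos: [0.5444, -0.082, 0.2618]
ee_rot: [[0.998, -0.058, 0.008], [-0.058, -0.998, -0.0], [0.008, -0.0, -1.0]]
wrist_force: [-0.2, 0.7, -0.0]
gripper_width: 0.284
gripper_force: 0.0
```

```bash
python3 nest.py w6.png; python3 -c "
from h import *
delta(.634,.279,.25)"
```

```text
post [46. 61.] 180 [0.6649 0.083  0.155 ] [0.6652 0.083  0.155 ]
post [164.  61.] 79 [ 0.6596 -0.0141  0.155 ] [ 0.6589 -0.014   0.155 ]
post [283.  52.] 41 [ 0.6549 -0.1107  0.155 ] [ 0.6567 -0.111   0.155 ]
post [327.  79.] 38 [ 0.635  -0.1444  0.155 ] [ 0.6352 -0.1454  0.155 ]
post [88. 84.] 138 [0.6444 0.0515 0.155 ] [0.6442 0.0519 0.155 ]
post [126.  84.] 98 [0.6426 0.0197 0.155 ] [0.642 0.02  0.155]
post [204.  84.] 54 [ 0.6392 -0.0454  0.155 ] [ 0.6384 -0.0455  0.155 ]
post [16. 85.] 48 [0.647  0.1138 0.155 ] [0.6469 0.1129 0.155 ]
post [240.  87.] 22 [ 0.6351 -0.0766  0.155 ] [ 0.6334 -0.0764  0.155 ]
cap [285. 103.] 6432 616.7 -109.0 r 31.7 mean [ 0.6175 -0.109 ] bbox [ 0.5851 -0.1399] [ 0.6481 -0.0776]
   dist to post mm 38.2
   dist to post mm 39.8
   dist to post mm 37.3
tcp [ 0.5443 -0.0821  0.2613] psi -3.34 tool mm [  68.5 -365.7   11.8] F [0.76 0.48 1.05] M [-0.053 -0.018  0.023] w 28.9 g 0.0
```

Emit:
play_rows(steps=[{"ax": 0, "ay": 0, "az": 0, "dx": 3, "dy": -15, "dz": 0, "claw": 87}, {"ax": 0, "ay": 0, "az": 0, "dx": 7, "dy": -35, "dz": 0, "claw": 87}, {"ax": 0, "ay": 0, "az": 0, "dx": 8, "dy": -45, "dz": 0, "claw": 87}, {"ax": 0, "ay": 0, "az": 0, "dx": 9, "dy": -45, "dz": 0, "claw": 87}, {"ax": 0, "ay": 0, "az": 0, "dx": 9, "dy": -45, "dz": 0, "claw": 87}, {"ax": 0, "ay": 0, "az": 0, "dx": 9, "dy": -45, "dz": 0, "claw": 87}, {"ax": 0, "ay": 0, "az": 0, "dx": 9, "dy": -45, "dz": 0, "claw": 87}, {"ax": 0, "ay": 0, "az": 0, "dx": 8, "dy": -45, "dz": 4, "claw": 87}, {"ax": 0, "ay": 0, "az": 0, "dx": 5, "dy": -30, "dz": 5, "claw": 87}, {"ax": 0, "ay": 0, "az": 0, "dx": 2, "dy": -15, "dz": 3, "claw": 87}, {"ax": 0, "ay": 0, "az": 0, "dx": 0, "dy": 0, "dz": 0, "claw": 87}, {"ax": 0, "ay": 0, "az": 0, "dx": 0, "dy": 0, "dz": 0, "claw": 87}])

```text
time_s: 45.2
tcp_pos: [0.6348, 0.278, 0.2506]
ee_rot: [[0.998, -0.058, 0.007], [-0.058, -0.998, -0.002], [0.007, 0.001, -1.0]]
wrist_force: [-0.6, -1.2, -0.3]
gripper_width: 0.995
gripper_force: 0.0
```

```bash
python3 - <<'E'
from h import *
c=capture('top')
for ce,a,m in caps(c): print(ce.round(0),a,onplane(c,ce,.185 if 230<ce[0]<345 else .075)[0].round(4))
c=capture('wrist')
for ce,a,m in caps(c): print('w',ce.round(0),a,onplane(c,ce,.075)[0].round(4))
delta(.634,.279,.062)
E
```

```text
[326. 180.] 394 [ 0.6146 -0.1078  0.185 ]
[196. 179.] 290 [0.6293 0.2794 0.075 ]
[501. 183.] 180 [ 0.6349 -0.7013  0.075 ]
[158. 191.] 370 [0.5898 0.3969 0.075 ]
[433. 228.] 348 [ 0.4871 -0.4666  0.075 ]
w [251. 178.] 2762 [0.6353 0.279  0.075 ]
w [147. 212.] 1777 [0.6041 0.3966 0.075 ]
tcp [0.6351 0.2772 0.2517] psi -3.39 tool mm [ -2.9  -1.8 189.7] F [ 0.25  0.7  -0.26] M [ 0.026  0.016 -0.024] w 86.9 g 0.0
```

Emit:
play_rows(steps=[{"ax": 0, "ay": -0.4, "az": 0, "dx": -1, "dy": -1.5, "dz": 15, "claw": 87}, {"ax": 0, "ay": 0, "az": 0, "dx": 0, "dy": 0, "dz": 35, "claw": 87}, {"ax": 0, "ay": 0, "az": 0, "dx": 0, "dy": 0, "dz": 45, "claw": 87}, {"ax": 0, "ay": 0, "az": 0, "dx": 0, "dy": 0, "dz": 45, "claw": 87}, {"ax": 0, "ay": 0, "az": 0, "dx": 0, "dy": 0, "dz": 30, "claw": 87}, {"ax": 0, "ay": 0, "az": 0, "dx": 0, "dy": 0, "dz": 15, "claw": 87}, {"ax": 0, "ay": 0, "az": 0, "dx": 0, "dy": 0, "dz": 4, "claw": 87}, {"ax": 0, "ay": 0, "az": 0, "dx": 0, "dy": 0, "dz": 0, "claw": 75}, {"ax": 0, "ay": 0, "az": 0, "dx": 0, "dy": 0, "dz": 0, "claw": 68}, {"ax": 0, "ay": 0, "az": 0, "dx": 0, "dy": 0, "dz": 0, "claw": 62}, {"ax": 0, "ay": 0, "az": 0, "dx": 0, "dy": 0, "dz": 0, "claw": 56}, {"ax": 0, "ay": 0, "az": 0, "dx": 0, "dy": 0, "dz": 0, "claw": 50}, {"ax": 0, "ay": 0, "az": 0, "dx": 0, "dy": 0, "dz": 0, "claw": 50}, {"ax": 0, "ay": 0, "az": 0, "dx": 0, "dy": 0, "dz": 0, "claw": 50}, {"ax": 0, "ay": 0, "az": 0, "dx": 0, "dy": 0, "dz": 0, "claw": 50}])

```text
time_s: 46.8
tcp_pos: [0.6352, 0.2795, 0.0642]
ee_rot: [[0.998, -0.057, 0.003], [-0.057, -0.998, -0.0], [0.003, 0.0, -1.0]]
wrist_force: [-0.9, -3.0, 6.1]
gripper_width: 0.729
gripper_force: 30.0
```

Emit:
play_rows(steps=[{"ax": 0, "ay": 0, "az": 0, "dx": 0, "dy": 0, "dz": -2, "claw": 50}, {"ax": 0, "ay": 0, "az": 0, "dx": 0, "dy": 0, "dz": -5, "claw": 50}, {"ax": 0, "ay": 0, "az": 0, "dx": 0, "dy": 0, "dz": -9, "claw": 50}, {"ax": 0, "ay": 0, "az": 0, "dx": 0, "dy": 0, "dz": -13, "claw": 50}, {"ax": 0, "ay": 0, "az": 0, "dx": 0, "dy": 0, "dz": -15, "claw": 50}, {"ax": 0, "ay": 0, "az": 0, "dx": 0, "dy": 0, "dz": -15, "claw": 50}, {"ax": 0, "ay": 0, "az": 0, "dx": 0, "dy": 0, "dz": -13, "claw": 50}, {"ax": 0, "ay": 0, "az": 0, "dx": 0, "dy": 0, "dz": -9, "claw": 50}, {"ax": 0, "ay": 0, "az": 0, "dx": 0, "dy": 0, "dz": -5, "claw": 50}, {"ax": 0, "ay": 0, "az": 0, "dx": 0, "dy": 0, "dz": -2, "claw": 50}, {"ax": 0, "ay": 0, "az": 0, "dx": 0, "dy": 0, "dz": 0, "claw": 50}, {"ax": 0, "ay": 0, "az": 0, "dx": 0, "dy": 0, "dz": 0, "claw": 50}])

```text
time_s: 48.0
tcp_pos: [0.6341, 0.2797, 0.1495]
ee_rot: [[0.998, -0.058, 0.0], [-0.058, -0.998, -0.001], [0.0, 0.001, -1.0]]
wrist_force: [-0.1, -0.8, -3.8]
gripper_width: 0.73
gripper_force: 30.0
```

Emit:
play_rows(steps=[{"ax": 0, "ay": 0, "az": 0, "dx": 0, "dy": -5, "dz": 0, "claw": 50}, {"ax": 0, "ay": 0, "az": 0, "dx": 0, "dy": -25, "dz": 0, "claw": 50}, {"ax": 0, "ay": 0, "az": 0, "dx": 0, "dy": 0, "dz": 0, "claw": 50}, {"ax": 0, "ay": 0, "az": 0, "dx": 0, "dy": 0, "dz": 0, "claw": 50}, {"ax": 0, "ay": 0, "az": 0, "dx": 0, "dy": 0, "dz": 0, "claw": 50}, {"ax": 0, "ay": 0, "az": 0, "dx": 0, "dy": 5, "dz": 0, "claw": 50}, {"ax": 0, "ay": 0, "az": 0, "dx": 0, "dy": 25, "dz": 0, "claw": 50}, {"ax": 0, "ay": 0, "az": 0, "dx": 0, "dy": 0, "dz": 0, "claw": 50}, {"ax": 0, "ay": 0, "az": 0, "dx": 0, "dy": 0, "dz": 0, "claw": 50}, {"ax": 0, "ay": 0, "az": 0, "dx": 0, "dy": 0, "dz": 0, "claw": 50}, {"ax": 0, "ay": 0, "az": 0, "dx": 0, "dy": 0, "dz": 0, "claw": 50}, {"ax": 0, "ay": 0, "az": 0, "dx": 0, "dy": 0, "dz": 0, "claw": 50}, {"ax": 0, "ay": 0, "az": 0, "dx": 0, "dy": 0, "dz": 0, "claw": 50}, {"ax": 0, "ay": 0, "az": 0, "dx": 0, "dy": 0, "dz": 0, "claw": 50}])

```text
time_s: 49.4
tcp_pos: [0.6345, 0.2802, 0.1503]
ee_rot: [[0.998, -0.058, 0.002], [-0.058, -0.998, -0.0], [0.002, 0.0, -1.0]]
wrist_force: [0.6, -0.6, -3.7]
gripper_width: 0.726
gripper_force: 30.0
```

```bash
python3 s.py 4
```

```text
M [-0.024 -0.016  0.01 ] [0.014 0.035 0.024] E [ 1.52000e-02 -4.94447e+01  1.94400e+01  4.55200e+00  6.44000e-02
 -0.00000e+00] [0.0065 0.0101 0.0026 0.0007 0.0001 0.    ] Fz -3.63 q [ 37.162  32.181   4.476   0.075 -62.219  49.495] y 0.28000543252685267 49.6
```

Emit:
play_rows(steps=[{"ax": 0, "ay": 0, "az": 0, "dx": 0, "dy": 5, "dz": 0, "claw": 50}, {"ax": 0, "ay": 0, "az": 0, "dx": 0, "dy": 25, "dz": 0, "claw": 50}, {"ax": 0, "ay": 0, "az": 0, "dx": 0, "dy": 0, "dz": 0, "claw": 50}, {"ax": 0, "ay": 0, "az": 0, "dx": 0, "dy": 0, "dz": 0, "claw": 50}, {"ax": 0, "ay": 0, "az": 0, "dx": 0, "dy": 0, "dz": 0, "claw": 50}, {"ax": 0, "ay": 0, "az": 0, "dx": 0, "dy": -5, "dz": 0, "claw": 50}, {"ax": 0, "ay": 0, "az": 0, "dx": 0, "dy": -25, "dz": 0, "claw": 50}, {"ax": 0, "ay": 0, "az": 0, "dx": 0, "dy": 0, "dz": 0, "claw": 50}, {"ax": 0, "ay": 0, "az": 0, "dx": 0, "dy": 0, "dz": 0, "claw": 50}, {"ax": 0, "ay": 0, "az": 0, "dx": 0, "dy": 0, "dz": 0, "claw": 50}, {"ax": 0, "ay": 0, "az": 0, "dx": 0, "dy": 0, "dz": 0, "claw": 50}, {"ax": 0, "ay": 0, "az": 0, "dx": 0, "dy": 0, "dz": 0, "claw": 50}, {"ax": 0, "ay": 0, "az": 0, "dx": 0, "dy": 0, "dz": 0, "claw": 50}, {"ax": 0, "ay": 0, "az": 0, "dx": 0, "dy": 0, "dz": 0, "claw": 50}])

```text
time_s: 51.0
tcp_pos: [0.6345, 0.2797, 0.1505]
ee_rot: [[0.998, -0.058, 0.002], [-0.058, -0.998, -0.0], [0.002, -0.0, -1.0]]
wrist_force: [0.2, 0.7, -4.9]
gripper_width: 0.729
gripper_force: 30.0
```

```bash
python3 s.py 4
```

```text
M [-0.064 -0.032 -0.   ] [0.05  0.025 0.027] E [-1.56000e-02 -4.94670e+01  1.94537e+01  4.52470e+00  8.48000e-02
 -1.00000e-04] [0.0067 0.0092 0.0024 0.0007 0.     0.    ] Fz -4.21 q [ 37.149  32.176   4.472   0.074 -62.222  49.496] y 0.27983749444133366 51.2
```

Jar A has a ball too: its torque shift of 0.034 matches C's. It goes to nest_2.

Emit:
play_rows(steps=[{"ax": 0, "ay": -0.1, "az": 0, "dx": 0, "dy": 3, "dz": -4, "claw": 50}, {"ax": 0, "ay": 0, "az": 0, "dx": 0, "dy": 7, "dz": -8, "claw": 50}, {"ax": 0, "ay": 0, "az": 0, "dx": 0, "dy": 12, "dz": -13, "claw": 50}, {"ax": 0, "ay": 0, "az": 0, "dx": 0, "dy": 17, "dz": -16, "claw": 50}, {"ax": 0, "ay": 0, "az": 0, "dx": -0.5, "dy": 22, "dz": -17, "claw": 50}, {"ax": 0, "ay": 0, "az": 0, "dx": -0.5, "dy": 26, "dz": -17, "claw": 50}, {"ax": 0, "ay": 0, "az": 0, "dx": -0.5, "dy": 28, "dz": -14, "claw": 50}, {"ax": 0, "ay": 0, "az": 0, "dx": -0.5, "dy": 28, "dz": -10, "claw": 50}, {"ax": 0, "ay": 0, "az": 0, "dx": -0.5, "dy": 28, "dz": -6, "claw": 50}, {"ax": 0, "ay": 0, "az": 0, "dx": -0.5, "dy": 27, "dz": -4, "claw": 50}, {"ax": 0, "ay": 0, "az": 0, "dx": -0.4, "dy": 25, "dz": -1, "claw": 50}, {"ax": 0, "ay": 0, "az": 0, "dx": 0, "dy": 22, "dz": 0, "claw": 50}, {"ax": 0, "ay": 0, "az": 0, "dx": 0, "dy": 17, "dz": 0, "claw": 50}, {"ax": 0, "ay": 0, "az": 0, "dx": 0, "dy": 13, "dz": 0, "claw": 50}, {"ax": 0, "ay": 0, "az": 0, "dx": 0, "dy": 9, "dz": 0, "claw": 50}, {"ax": 0, "ay": 0, "az": 0, "dx": 0, "dy": 5, "dz": 0, "claw": 50}, {"ax": 0, "ay": 0, "az": 0, "dx": 0, "dy": 2.5, "dz": 0, "claw": 50}, {"ax": 0, "ay": 0, "az": 0, "dx": 0, "dy": 0, "dz": 0, "claw": 50}, {"ax": 0, "ay": 0, "az": 0, "dx": 0, "dy": 0, "dz": 0, "claw": 50}, {"ax": 0, "ay": 0, "az": 0, "dx": 0, "dy": 0, "dz": 0, "claw": 50}])

```text
time_s: 53.2
tcp_pos: [0.6143, -0.0103, 0.2602]
ee_rot: [[0.998, -0.057, -0.0], [-0.057, -0.998, 0.0], [-0.0, -0.0, -1.0]]
wrist_force: [0.4, -0.0, -3.8]
gripper_width: 0.726
gripper_force: 30.0
```

```bash
python3 -c "
from h import *
delta(.6142,-.0109,.1795)
c=capture('top')
for ce,a,m in caps(c): print(ce.round(0),a,onplane(c,ce,.185 if 230<ce[0]<345 else .075)[0].round(4))"
```

```text
tcp [ 0.6143 -0.0103  0.2602] psi -3.26 tool mm [-0.1  0.6 80.7] F [ 0.35 -0.04 -3.83] M [-0.026 -0.051  0.007] w 63.2 g 30.0
[501. 183.] 180 [ 0.6349 -0.7013  0.075 ]
[158. 191.] 378 [0.5894 0.3974 0.075 ]
[433. 228.] 347 [ 0.4871 -0.4667  0.075 ]
```

Emit:
play_rows(steps=[{"ax": 0, "ay": 0, "az": 0, "dx": 0, "dy": 0.6, "dz": 3, "claw": 50}, {"ax": 0, "ay": 0, "az": 0, "dx": 0, "dy": 0, "dz": 7, "claw": 50}, {"ax": 0, "ay": 0, "az": 0, "dx": 0, "dy": 0, "dz": 11, "claw": 50}, {"ax": 0, "ay": 0, "az": 0, "dx": 0, "dy": 0, "dz": 14, "claw": 50}, {"ax": 0, "ay": 0, "az": 0, "dx": 0, "dy": 0, "dz": 15, "claw": 50}, {"ax": 0, "ay": 0, "az": 0, "dx": 0, "dy": 0, "dz": 13, "claw": 50}, {"ax": 0, "ay": 0, "az": 0, "dx": 0, "dy": 0, "dz": 9, "claw": 50}, {"ax": 0, "ay": 0, "az": 0, "dx": 0, "dy": 0, "dz": 6, "claw": 50}, {"ax": 0, "ay": 0, "az": 0, "dx": 0, "dy": 0, "dz": 4, "claw": 50}, {"ax": 0, "ay": 0, "az": 0, "dx": 0, "dy": 0, "dz": 2, "claw": 50}, {"ax": 0, "ay": 0, "az": 0, "dx": 0, "dy": 0, "dz": 1, "claw": 50}, {"ax": 0, "ay": 0, "az": 0, "dx": 0, "dy": 0, "dz": 0.5, "claw": 50}, {"ax": 0, "ay": 0, "az": 0, "dx": 0, "dy": 0, "dz": 0, "claw": 50}, {"ax": 0, "ay": 0, "az": 0, "dx": 0, "dy": 0, "dz": 0, "claw": 50}])

```text
time_s: 54.65
tcp_pos: [0.6144, -0.0115, 0.1752]
ee_rot: [[0.998, -0.058, 0.001], [-0.058, -0.998, 0.0], [0.001, -0.0, -1.0]]
wrist_force: [0.0, 0.3, -4.9]
gripper_width: 0.731
gripper_force: 30.0
```

Emit:
play_rows(steps=[{"ax": 0, "ay": 0, "az": 0, "dx": 0, "dy": 0, "dz": 0.4, "claw": 50}, {"ax": 0, "ay": 0, "az": 0, "dx": 0, "dy": 0, "dz": 0, "claw": 50}, {"ax": 0, "ay": 0, "az": 0, "dx": 0, "dy": 0, "dz": 0, "claw": 50}])

```text
time_s: 54.95
tcp_pos: [0.6142, -0.0115, 0.1745]
ee_rot: [[0.998, -0.058, 0.0], [-0.058, -0.998, -0.0], [0.0, 0.0, -1.0]]
wrist_force: [0.6, -0.3, -3.4]
gripper_width: 0.725
gripper_force: 30.0
```

Emit:
play_rows(steps=[{"ax": 0, "ay": 0, "az": 0, "dx": 0, "dy": 0, "dz": 0.4, "claw": 50}, {"ax": 0, "ay": 0, "az": 0, "dx": 0, "dy": 0, "dz": 0, "claw": 50}, {"ax": 0, "ay": 0, "az": 0, "dx": 0, "dy": 0, "dz": 0, "claw": 50}])

```text
time_s: 55.25
tcp_pos: [0.6143, -0.0115, 0.1744]
ee_rot: [[0.998, -0.058, 0.0], [-0.058, -0.998, -0.0], [0.0, 0.0, -1.0]]
wrist_force: [-0.2, -1.0, -2.1]
gripper_width: 0.731
gripper_force: 30.0
```

Emit:
play_rows(steps=[{"ax": 0, "ay": 0, "az": 0, "dx": 0, "dy": 0, "dz": 0.3, "claw": 50}, {"ax": 0, "ay": 0, "az": 0, "dx": 0, "dy": 0, "dz": 0, "claw": 65}, {"ax": 0, "ay": 0, "az": 0, "dx": 0, "dy": 0, "dz": 0, "claw": 70}, {"ax": 0, "ay": 0, "az": 0, "dx": 0, "dy": 0, "dz": 0, "claw": 75}, {"ax": 0, "ay": 0, "az": 0, "dx": 0, "dy": 0, "dz": 0, "claw": 75}, {"ax": 0, "ay": 0, "az": 0, "dx": 0, "dy": 0, "dz": 0, "claw": 75}, {"ax": 0, "ay": 0, "az": 0, "dx": 0, "dy": 0, "dz": -8, "claw": 75}, {"ax": 0, "ay": 0, "az": 0, "dx": 0, "dy": 0, "dz": -16, "claw": 75}, {"ax": 0, "ay": 0, "az": 0, "dx": 0, "dy": 0, "dz": -16, "claw": 75}, {"ax": 0, "ay": 0, "az": 0, "dx": 0, "dy": 0, "dz": -8, "claw": 75}, {"ax": 0, "ay": 0, "az": 0, "dx": -20, "dy": -0.5, "dz": 0, "claw": 40}, {"ax": 0, "ay": 0, "az": 0, "dx": -25, "dy": 0, "dz": 0, "claw": 0}, {"ax": 0, "ay": 0, "az": 0, "dx": -17, "dy": 0, "dz": 0, "claw": 0}, {"ax": 0, "ay": 0, "az": 0, "dx": 0, "dy": 0, "dz": 8, "claw": 0}, {"ax": 0, "ay": 0, "az": 0, "dx": 0, "dy": 0, "dz": 20, "claw": 0}, {"ax": 0, "ay": 0, "az": 0, "dx": 0, "dy": 0, "dz": 25, "claw": 0}, {"ax": 0, "ay": 0, "az": 0, "dx": 0, "dy": 0, "dz": 15, "claw": 0}, {"ax": 0, "ay": 3, "az": 0, "dx": 0, "dy": 0, "dz": 10, "claw": 0}, {"ax": 0, "ay": 3, "az": 0, "dx": 0, "dy": 0, "dz": 3, "claw": 0}, {"ax": 0, "ay": 0, "az": 0, "dx": 0, "dy": 0, "dz": 0, "claw": 0}])

```text
time_s: 57.25
tcp_pos: [0.551, -0.0077, 0.1393]
ee_rot: [[0.993, -0.058, 0.101], [-0.057, -0.998, -0.007], [0.101, 0.001, -0.995]]
wrist_force: [0.0, -0.3, 0.2]
gripper_width: 0.048
gripper_force: 0.0
```

Emit:
play_rows(steps=[{"ax": 0, "ay": 0, "az": 0, "dx": 4, "dy": 0, "dz": 0.4, "claw": 0}, {"ax": 0, "ay": 0, "az": 0, "dx": 6, "dy": 0, "dz": 0.6, "claw": 0}, {"ax": 0, "ay": 0, "az": 0, "dx": 3, "dy": 0, "dz": 0.2, "claw": 0}, {"ax": 0, "ay": 0, "az": 0, "dx": 1.5, "dy": 0, "dz": 0.1, "claw": 0}, {"ax": 0, "ay": 0, "az": 0, "dx": 1.5, "dy": 0, "dz": 0, "claw": 0}, {"ax": 0, "ay": 0, "az": 0, "dx": 1.5, "dy": 0, "dz": -0.2, "claw": 0}, {"ax": 0, "ay": 0, "az": 0, "dx": 1.5, "dy": 0, "dz": -0.2, "claw": 0}, {"ax": 0, "ay": 0, "az": 0, "dx": 1.5, "dy": 0, "dz": -0.2, "claw": 0}, {"ax": 0, "ay": 0, "az": 0, "dx": 1.5, "dy": 0, "dz": -0.2, "claw": 0}, {"ax": 0, "ay": 0, "az": 0, "dx": 1.5, "dy": 0, "dz": -0.2, "claw": 0}, {"ax": 0, "ay": 0, "az": 0, "dx": 1.5, "dy": 0, "dz": -0.2, "claw": 0}, {"ax": 0, "ay": 0, "az": 0, "dx": 0, "dy": 0, "dz": 0, "claw": 0}])

```text
time_s: 58.45
tcp_pos: [0.5767, -0.0088, 0.1427]
ee_rot: [[0.993, -0.058, 0.102], [-0.058, -0.998, -0.006], [0.103, 0.0, -0.995]]
wrist_force: [-3.5, 1.6, -1.8]
gripper_width: 0.005
gripper_force: 1.8
```

Emit:
play_rows(steps=[{"ax": 0, "ay": 0, "az": 0, "dx": 1, "dy": 0, "dz": -0.3, "claw": 0}, {"ax": 0, "ay": 0, "az": 0, "dx": 1, "dy": 0, "dz": -0.3, "claw": 0}, {"ax": 0, "ay": 0, "az": 0, "dx": 1, "dy": 0, "dz": -0.3, "claw": 0}, {"ax": 0, "ay": 0, "az": 0, "dx": 0, "dy": 0, "dz": 0, "claw": 0}])

```text
time_s: 58.85
tcp_pos: [0.5772, -0.009, 0.1428]
ee_rot: [[0.994, -0.059, 0.097], [-0.058, -0.998, -0.006], [0.097, 0.001, -0.995]]
wrist_force: [-8.6, 2.0, -1.5]
gripper_width: 0.002
gripper_force: 4.0
```

Emit:
play_rows(steps=[{"ax": 0, "ay": 0, "az": 0, "dx": 0, "dy": -1, "dz": 0, "claw": 0}, {"ax": 0, "ay": 0, "az": 0, "dx": 0.5, "dy": -1, "dz": 0, "claw": 0}, {"ax": 0, "ay": 0, "az": 0, "dx": 0, "dy": 0, "dz": 0, "claw": 0}])

```text
time_s: 59.15
tcp_pos: [0.5774, -0.0083, 0.1427]
ee_rot: [[0.994, -0.059, 0.096], [-0.059, -0.998, -0.008], [0.096, 0.003, -0.995]]
wrist_force: [-6.6, -0.9, -3.9]
gripper_width: 0.008
gripper_force: 3.2
```

Emit:
play_rows(steps=[{"ax": 0, "ay": 0, "az": 0, "dx": 0, "dy": -1, "dz": 0, "claw": 0}, {"ax": 0, "ay": 0, "az": 0, "dx": 0, "dy": -1, "dz": 0, "claw": 0}, {"ax": 0, "ay": 0, "az": 0, "dx": 0, "dy": 0, "dz": 0, "claw": 0}])

```text
time_s: 59.45
tcp_pos: [0.5775, -0.0068, 0.1428]
ee_rot: [[0.994, -0.059, 0.096], [-0.059, -0.998, -0.009], [0.096, 0.003, -0.995]]
wrist_force: [-5.6, -3.3, -3.5]
gripper_width: 0.009
gripper_force: 3.3
```

Emit:
play_rows(steps=[{"ax": 0, "ay": 0, "az": 0, "dx": 0, "dy": 1, "dz": 0, "claw": 0}, {"ax": 0, "ay": 0, "az": 0, "dx": 0.5, "dy": 1, "dz": 0, "claw": 0}, {"ax": 0, "ay": 0, "az": 0, "dx": 0, "dy": 0, "dz": 0, "claw": 0}])

```text
time_s: 59.75
tcp_pos: [0.5777, -0.0075, 0.1426]
ee_rot: [[0.994, -0.06, 0.096], [-0.059, -0.998, -0.007], [0.096, 0.001, -0.995]]
wrist_force: [-7.7, 1.9, -2.7]
gripper_width: 0.003
gripper_force: 4.2
```

Emit:
play_rows(steps=[{"ax": 0, "ay": 0, "az": 0, "dx": -2, "dy": 0, "dz": 0, "claw": 0}, {"ax": 0, "ay": 0, "az": 0, "dx": -5, "dy": 0, "dz": 0, "claw": 0}, {"ax": 0, "ay": 0, "az": 0, "dx": -10, "dy": 0, "dz": 0, "claw": 0}, {"ax": 0, "ay": -3, "az": 0, "dx": -10, "dy": 0, "dz": -10, "claw": 0}, {"ax": 0, "ay": -3, "az": 0, "dx": -5, "dy": 0, "dz": -30, "claw": 0}, {"ax": 0, "ay": 0, "az": 0, "dx": 0, "dy": 0, "dz": -40, "claw": 0}, {"ax": 0, "ay": 0, "az": 0, "dx": 0, "dy": 0, "dz": -35, "claw": 0}, {"ax": 0, "ay": 0, "az": 0, "dx": 0, "dy": 0, "dz": -5, "claw": 0}, {"ax": 0, "ay": 0, "az": 0, "dx": 0, "dy": 0, "dz": 0, "claw": 0}, {"ax": 0, "ay": 0, "az": 0, "dx": 0, "dy": 0, "dz": 0, "claw": 0}])

```text
time_s: 60.75
tcp_pos: [0.5464, -0.005, 0.2607]
ee_rot: [[0.998, -0.058, -0.0], [-0.058, -0.998, 0.0], [-0.0, -0.0, -1.0]]
wrist_force: [-0.4, 0.2, 0.8]
gripper_width: 0.005
gripper_force: 0.0
```

```bash
python3 nest.py w7.png; python3 -c "
from h import *
delta(.59,.397,.25)"
```

```text
post [256.  47.] 35 [ 0.6606 -0.0132  0.155 ] [ 0.6624 -0.0137  0.155 ]
post [373.  53.] 99 [ 0.6548 -0.11    0.155 ] [ 0.6555 -0.111   0.155 ]
post [138.  56.] 97 [0.6646 0.0835 0.155 ] [0.664 0.084 0.155]
post [179.  80.] 73 [0.6448 0.0514 0.155 ] [0.6438 0.0511 0.155 ]
post [210.  75.] 32 [0.6434 0.0214 0.155 ] [0.6439 0.0232 0.155 ]
post [301.  76.] 45 [ 0.6395 -0.045   0.155 ] [ 0.6397 -0.0474  0.155 ]
post [332.  79.] 89 [ 0.6376 -0.0765  0.155 ] [ 0.6371 -0.077   0.155 ]
post [100.  80.] 118 [0.6478 0.1179 0.155 ] [0.6473 0.1182 0.155 ]
cap [256.  99.] 6613 621.8 -11.3 r 31.8 mean [ 0.6226 -0.0114] bbox [ 0.5904 -0.0424] [0.6532 0.0201]
   dist to post mm 38.8
   dist to post mm 39.1
   dist to post mm 38.0
cap [391.  99.] 6720 616.8 -107.6 r 32.4 mean [ 0.6176 -0.1078] bbox [ 0.5853 -0.14  ] [ 0.6483 -0.0752]
   dist to post mm 38.2
   dist to post mm 37.4
tcp [ 0.5463 -0.0051  0.2602] psi -3.32 tool mm [  20.4 -404.    10. ] F [ 0.11  1.16 -0.87] M [-0.018  0.059 -0.023] w 0.8 g 0.0
```

Emit:
play_rows(steps=[{"ax": 0, "ay": 0, "az": 0, "dx": 1, "dy": -20, "dz": 0, "claw": 40}, {"ax": 0, "ay": 0, "az": 0, "dx": 2, "dy": -40, "dz": 0, "claw": 87}, {"ax": 0, "ay": 0, "az": 0, "dx": 3, "dy": -48, "dz": 0, "claw": 87}, {"ax": 0, "ay": 0, "az": 0, "dx": 3, "dy": -48, "dz": 0, "claw": 87}, {"ax": 0, "ay": 0, "az": 0, "dx": 3, "dy": -48, "dz": 0, "claw": 87}, {"ax": 0, "ay": 0, "az": 0, "dx": 3, "dy": -48, "dz": 0, "claw": 87}, {"ax": 0, "ay": 0, "az": 0, "dx": 3, "dy": -48, "dz": 0, "claw": 87}, {"ax": 0, "ay": 0, "az": 0, "dx": 2, "dy": -48, "dz": 0, "claw": 87}, {"ax": 0, "ay": 0, "az": 0, "dx": 1, "dy": -40, "dz": 0, "claw": 87}, {"ax": 0, "ay": 0, "az": 0, "dx": 0, "dy": -19, "dz": 0, "claw": 87}, {"ax": 0, "ay": 0, "az": 0, "dx": 0, "dy": 0, "dz": 0, "claw": 87}])

```text
time_s: 61.9
tcp_pos: [0.5906, 0.4027, 0.2577]
ee_rot: [[0.998, -0.055, -0.003], [-0.055, -0.998, -0.003], [-0.003, 0.003, -1.0]]
wrist_force: [-0.3, -0.6, -0.3]
gripper_width: 0.923
gripper_force: 0.0
```

Emit:
play_rows(steps=[{"ax": 0, "ay": 0, "az": 4, "dx": 0, "dy": 0, "dz": 0, "claw": 87}, {"ax": 0, "ay": 0, "az": 8, "dx": 0, "dy": 0, "dz": 0, "claw": 87}, {"ax": 0, "ay": 0, "az": 8, "dx": 0, "dy": 0, "dz": 0, "claw": 87}, {"ax": 0, "ay": 0, "az": 8, "dx": 0, "dy": 0, "dz": 0, "claw": 87}, {"ax": 0, "ay": 0, "az": 8, "dx": 0, "dy": 0, "dz": 0, "claw": 87}, {"ax": 0, "ay": 0, "az": 8, "dx": 0, "dy": 0, "dz": 0, "claw": 87}, {"ax": 0, "ay": 0, "az": 8, "dx": 0, "dy": 0, "dz": 0, "claw": 87}, {"ax": 0, "ay": 0, "az": 8, "dx": 0, "dy": 0, "dz": 0, "claw": 87}, {"ax": 0, "ay": 0, "az": 8, "dx": 0, "dy": 0, "dz": 0, "claw": 87}, {"ax": 0, "ay": 0, "az": 8, "dx": 0, "dy": 0, "dz": 0, "claw": 87}, {"ax": 0, "ay": 0, "az": 8, "dx": 0, "dy": 0, "dz": 0, "claw": 87}, {"ax": 0, "ay": 0, "az": 2.7, "dx": 0, "dy": 0, "dz": 0, "claw": 87}, {"ax": 0, "ay": 0, "az": 0, "dx": 0, "dy": 0, "dz": 0, "claw": 87}, {"ax": 0, "ay": 0, "az": 0, "dx": 0, "dy": 0, "dz": 0, "claw": 87}])

```text
time_s: 63.3
tcp_pos: [0.5914, 0.3992, 0.2607]
ee_rot: [[0.0, -1.0, -0.001], [-1.0, -0.0, -0.001], [0.001, 0.001, -1.0]]
wrist_force: [-0.2, -0.2, 0.0]
gripper_width: 1.0
gripper_force: 0.0
```

```bash
python3 - <<'E'
from h import *
c=capture('top')
for ce,a,m in caps(c): print(ce.round(0),a,onplane(c,ce,.185 if 230<ce[0]<345 else .075)[0].round(4))
c=capture('wrist'); save(c,'w8.png')
for ce,a,m in caps(c): print('w',ce.round(0),a,onplane(c,ce,.075)[0].round(4))
delta(.59,.397,.062)
E
```

```text
[293. 177.] 399 [ 0.6202 -0.0116  0.185 ]
[326. 180.] 395 [ 0.6146 -0.1078  0.185 ]
[501. 183.] 181 [ 0.6349 -0.7012  0.075 ]
[158. 191.] 357 [0.5892 0.3972 0.075 ]
[433. 228.] 348 [ 0.4871 -0.4666  0.075 ]
w [255. 172.] 2679 [0.5904 0.3967 0.075 ]
tcp [0.5914 0.3995 0.261 ] psi -89.99 tool mm [  2.4   1.3 199. ] F [ 0.08  0.87 -0.39] M [ 0.06  -0.048  0.016] w 87.1 g 0.0
```

View pics/w8.png

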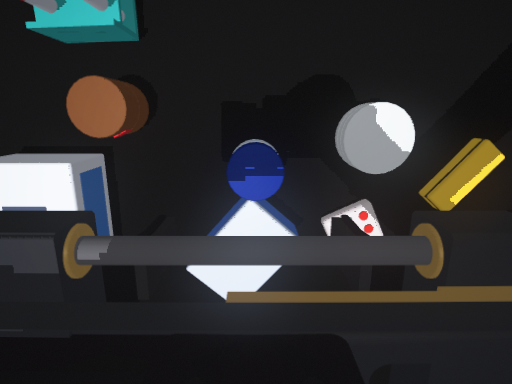

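The wrist view shows jar B's cap at (255,172), with the tip-box corner just behind it at (250,200). The space on both finger sides is clear. I pick it and test it.

Emit:
play_rows(steps=[{"ax": 0, "ay": 0, "az": 0, "dx": 2, "dy": 1, "dz": 15, "claw": 87}, {"ax": 0, "ay": 0, "az": 0, "dx": 0, "dy": 0, "dz": 40, "claw": 87}, {"ax": 0, "ay": 0, "az": 0, "dx": 0, "dy": 0, "dz": 48, "claw": 87}, {"ax": 0, "ay": 0, "az": 0, "dx": 0, "dy": 0, "dz": 45, "claw": 87}, {"ax": 0, "ay": 0, "az": 0, "dx": 0, "dy": 0, "dz": 30, "claw": 87}, {"ax": 0, "ay": 0, "az": 0, "dx": 0, "dy": 0, "dz": 15, "claw": 87}, {"ax": 0, "ay": 0, "az": 0, "dx": 0, "dy": 0, "dz": 5, "claw": 87}, {"ax": 0, "ay": 0, "az": 0, "dx": 0, "dy": 0, "dz": 0, "claw": 75}, {"ax": 0, "ay": 0, "az": 0, "dx": 0, "dy": 0, "dz": 0, "claw": 68}, {"ax": 0, "ay": 0, "az": 0, "dx": 0, "dy": 0, "dz": 0, "claw": 62}, {"ax": 0, "ay": 0, "az": 0, "dx": 0, "dy": 0, "dz": 0, "claw": 56}, {"ax": 0, "ay": 0, "az": 0, "dx": 0, "dy": 0, "dz": 0, "claw": 50}, {"ax": 0, "ay": 0, "az": 0, "dx": 0, "dy": 0, "dz": 0, "claw": 50}, {"ax": 0, "ay": 0, "az": 0, "dx": 0, "dy": 0, "dz": 0, "claw": 50}, {"ax": 0, "ay": 0, "az": 0, "dx": 0, "dy": 0, "dz": 0, "claw": 50}])

```text
time_s: 64.9
tcp_pos: [0.5893, 0.3985, 0.0653]
ee_rot: [[-0.0, -1.0, -0.001], [-1.0, 0.0, 0.001], [-0.001, 0.001, -1.0]]
wrist_force: [-5.3, 0.4, 4.9]
gripper_width: 0.734
gripper_force: 30.0
```

Emit:
play_rows(steps=[{"ax": 0, "ay": 0, "az": 0, "dx": 0, "dy": 0, "dz": -2, "claw": 50}, {"ax": 0, "ay": 0, "az": 0, "dx": 0, "dy": 0, "dz": -5, "claw": 50}, {"ax": 0, "ay": 0, "az": 0, "dx": 0, "dy": 0, "dz": -9, "claw": 50}, {"ax": 0, "ay": 0, "az": 0, "dx": 0, "dy": 0, "dz": -13, "claw": 50}, {"ax": 0, "ay": 0, "az": 0, "dx": 0, "dy": 0, "dz": -15, "claw": 50}, {"ax": 0, "ay": 0, "az": 0, "dx": 0, "dy": 0, "dz": -15, "claw": 50}, {"ax": 0, "ay": 0, "az": 0, "dx": 0, "dy": 0, "dz": -13, "claw": 50}, {"ax": 0, "ay": 0, "az": 0, "dx": 0, "dy": 0, "dz": -9, "claw": 50}, {"ax": 0, "ay": 0, "az": 0, "dx": 0, "dy": 0, "dz": -5, "claw": 50}, {"ax": 0, "ay": 0, "az": 0, "dx": 0, "dy": 0, "dz": -2, "claw": 50}, {"ax": 0, "ay": 0, "az": 0, "dx": 0, "dy": 0, "dz": 0, "claw": 50}, {"ax": 0, "ay": 0, "az": 0, "dx": 0, "dy": 0, "dz": 0, "claw": 50}])

```text
time_s: 66.1
tcp_pos: [0.59, 0.3977, 0.1505]
ee_rot: [[-0.0, -1.0, -0.001], [-1.0, 0.0, -0.001], [0.001, 0.001, -1.0]]
wrist_force: [-0.2, -0.4, -6.8]
gripper_width: 0.728
gripper_force: 30.0
```

Emit:
play_rows(steps=[{"ax": 0, "ay": 0, "az": 0, "dx": 0, "dy": -5, "dz": 0, "claw": 50}, {"ax": 0, "ay": 0, "az": 0, "dx": 0, "dy": -25, "dz": 0, "claw": 50}, {"ax": 0, "ay": 0, "az": 0, "dx": 0, "dy": 0, "dz": 0, "claw": 50}, {"ax": 0, "ay": 0, "az": 0, "dx": 0, "dy": 0, "dz": 0, "claw": 50}, {"ax": 0, "ay": 0, "az": 0, "dx": 0, "dy": 0, "dz": 0, "claw": 50}, {"ax": 0, "ay": 0, "az": 0, "dx": 0, "dy": 5, "dz": 0, "claw": 50}, {"ax": 0, "ay": 0, "az": 0, "dx": 0, "dy": 25, "dz": 0, "claw": 50}, {"ax": 0, "ay": 0, "az": 0, "dx": 0, "dy": 0, "dz": 0, "claw": 50}, {"ax": 0, "ay": 0, "az": 0, "dx": 0, "dy": 0, "dz": 0, "claw": 50}, {"ax": 0, "ay": 0, "az": 0, "dx": 0, "dy": 0, "dz": 0, "claw": 50}, {"ax": 0, "ay": 0, "az": 0, "dx": 0, "dy": 0, "dz": 0, "claw": 50}, {"ax": 0, "ay": 0, "az": 0, "dx": 0, "dy": 0, "dz": 0, "claw": 50}, {"ax": 0, "ay": 0, "az": 0, "dx": 0, "dy": 0, "dz": 0, "claw": 50}, {"ax": 0, "ay": 0, "az": 0, "dx": 0, "dy": 0, "dz": 0, "claw": 50}])

```text
time_s: 67.5
tcp_pos: [0.5906, 0.3979, 0.1513]
ee_rot: [[-0.001, -1.0, -0.0], [-1.0, 0.001, -0.0], [0.0, 0.0, -1.0]]
wrist_force: [1.0, 0.3, -5.9]
gripper_width: 0.73
gripper_force: 30.0
```

```bash
python3 s.py 4
```

```text
M [ 0.084 -0.062  0.027] [0.008 0.038 0.02 ] E [-1.02000e-02 -5.29841e+01  2.06667e+01  5.05570e+00 -4.84000e-02
 -0.00000e+00] [0.0068 0.0187 0.0051 0.0008 0.0002 0.    ] Fz -6.68 q [ 4.6949e+01  3.3910e+01  7.8080e+00  1.0000e-03 -6.3897e+01 -4.6970e+01] y 0.3980031162596135 67.7
```

Emit:
play_rows(steps=[{"ax": 0, "ay": 0, "az": 0, "dx": 0, "dy": 5, "dz": 0, "claw": 50}, {"ax": 0, "ay": 0, "az": 0, "dx": 0, "dy": 25, "dz": 0, "claw": 50}, {"ax": 0, "ay": 0, "az": 0, "dx": 0, "dy": 0, "dz": 0, "claw": 50}, {"ax": 0, "ay": 0, "az": 0, "dx": 0, "dy": 0, "dz": 0, "claw": 50}, {"ax": 0, "ay": 0, "az": 0, "dx": 0, "dy": 0, "dz": 0, "claw": 50}, {"ax": 0, "ay": 0, "az": 0, "dx": 0, "dy": -5, "dz": 0, "claw": 50}, {"ax": 0, "ay": 0, "az": 0, "dx": 0, "dy": -25, "dz": 0, "claw": 50}, {"ax": 0, "ay": 0, "az": 0, "dx": 0, "dy": 0, "dz": 0, "claw": 50}, {"ax": 0, "ay": 0, "az": 0, "dx": 0, "dy": 0, "dz": 0, "claw": 50}, {"ax": 0, "ay": 0, "az": 0, "dx": 0, "dy": 0, "dz": 0, "claw": 50}, {"ax": 0, "ay": 0, "az": 0, "dx": 0, "dy": 0, "dz": 0, "claw": 50}, {"ax": 0, "ay": 0, "az": 0, "dx": 0, "dy": 0, "dz": 0, "claw": 50}, {"ax": 0, "ay": 0, "az": 0, "dx": 0, "dy": 0, "dz": 0, "claw": 50}, {"ax": 0, "ay": 0, "az": 0, "dx": 0, "dy": 0, "dz": 0, "claw": 50}])

```text
time_s: 69.1
tcp_pos: [0.5902, 0.3981, 0.1516]
ee_rot: [[0.0, -1.0, 0.0], [-1.0, -0.0, 0.0], [-0.0, -0.0, -1.0]]
wrist_force: [-0.2, -0.4, -6.9]
gripper_width: 0.727
gripper_force: 30.0
```

```bash
python3 s.py 4; python3 -c "
from h import *
c=capture('top')
for ce,a,m in caps(c): print(ce.round(0),a,onplane(c,ce,.185 if 230<ce[0]<345 else .075)[0].round(4))"
```

```text
M [ 0.065 -0.023 -0.001] [0.024 0.03  0.026] E [ 1.04000e-02 -5.30083e+01  2.06871e+01  5.07780e+00 -2.14000e-02
 -1.00000e-04] [0.0069 0.0174 0.0044 0.0006 0.0001 0.    ] Fz -6.87 q [ 4.6959e+01  3.3898e+01  7.8010e+00 -2.0000e-03 -6.3899e+01 -4.6968e+01] y 0.39806655913523914 69.3
[293. 177.] 399 [ 0.6202 -0.0116  0.185 ]
[326. 180.] 394 [ 0.6146 -0.1078  0.185 ]
[500. 182.] 166 [ 0.6367 -0.6985  0.075 ]
[155. 189.] 198 [0.5975 0.405  0.075 ]
[433. 228.] 347 [ 0.4871 -0.4666  0.075 ]
```

Jar B has a ball as well: its torque shift of 0.035 matches the others. It goes to nest_1.

Emit:
play_rows(steps=[{"ax": 0, "ay": 0, "az": -1, "dx": 0, "dy": 0, "dz": -3, "claw": 50}, {"ax": 0, "ay": 0, "az": -2, "dx": 0, "dy": 0, "dz": -6, "claw": 50}, {"ax": 0, "ay": 0, "az": -4, "dx": 0, "dy": 0, "dz": -9, "claw": 50}, {"ax": 0, "ay": 0, "az": -5, "dx": 0, "dy": 0, "dz": -12, "claw": 50}, {"ax": 0, "ay": 0, "az": -5.7, "dx": 0, "dy": 0, "dz": -14, "claw": 50}, {"ax": 0, "ay": 0, "az": -5.7, "dx": 0, "dy": 0, "dz": -14, "claw": 50}, {"ax": 0, "ay": 0, "az": -5.7, "dx": 0, "dy": 0, "dz": -14, "claw": 50}, {"ax": 0, "ay": 0, "az": -5.7, "dx": 0, "dy": 0, "dz": -13, "claw": 50}, {"ax": 0, "ay": 0, "az": -5.7, "dx": 0, "dy": 0, "dz": -10, "claw": 50}, {"ax": 0, "ay": 0, "az": -5.7, "dx": 0, "dy": 0, "dz": -8, "claw": 50}, {"ax": 0, "ay": 0, "az": -5.7, "dx": 0, "dy": 0, "dz": -5, "claw": 50}, {"ax": 0, "ay": 0, "az": -5.7, "dx": 0, "dy": 0, "dz": -2, "claw": 50}, {"ax": 0, "ay": 0, "az": -5.7, "dx": 0, "dy": 0, "dz": 0, "claw": 50}, {"ax": 0, "ay": 0, "az": -5.7, "dx": 0, "dy": 0, "dz": 0, "claw": 50}, {"ax": 0, "ay": 0, "az": -5.7, "dx": 0, "dy": 0, "dz": 0, "claw": 50}, {"ax": 0, "ay": 0, "az": -5, "dx": 0, "dy": 0, "dz": 0, "claw": 50}, {"ax": 0, "ay": 0, "az": -4, "dx": 0, "dy": 0, "dz": 0, "claw": 50}, {"ax": 0, "ay": 0, "az": -2, "dx": 0, "dy": 0, "dz": 0, "claw": 50}, {"ax": 0, "ay": 0, "az": -1, "dx": 0, "dy": 0, "dz": 0, "claw": 50}, {"ax": 0, "ay": 0, "az": 0, "dx": 0, "dy": 0, "dz": 0, "claw": 50}])

```text
time_s: 71.35
tcp_pos: [0.5904, 0.398, 0.2615]
ee_rot: [[0.998, -0.058, -0.0], [-0.058, -0.998, -0.0], [-0.0, 0.0, -1.0]]
wrist_force: [-0.2, 0.1, -5.5]
gripper_width: 0.732
gripper_force: 30.0
```

Emit:
play_rows(steps=[{"ax": 0, "ay": 0, "az": 0, "dx": 0.5, "dy": 3, "dz": 0, "claw": 50}, {"ax": 0, "ay": 0, "az": 0, "dx": 1, "dy": 7, "dz": 0, "claw": 50}, {"ax": 0, "ay": 0, "az": 0, "dx": 2, "dy": 12, "dz": 0, "claw": 50}, {"ax": 0, "ay": 0, "az": 0, "dx": 2.5, "dy": 17, "dz": 0, "claw": 50}, {"ax": 0, "ay": 0, "az": 0, "dx": 3.5, "dy": 22, "dz": 0, "claw": 50}, {"ax": 0, "ay": 0, "az": 0, "dx": 4, "dy": 26, "dz": 0, "claw": 50}, {"ax": 0, "ay": 0, "az": 0, "dx": 4.5, "dy": 28, "dz": 0, "claw": 50}, {"ax": 0, "ay": 0, "az": 0, "dx": 4.5, "dy": 28, "dz": 0, "claw": 50}, {"ax": 0, "ay": 0, "az": 0, "dx": 4.5, "dy": 28, "dz": 0, "claw": 50}, {"ax": 0, "ay": 0, "az": 0, "dx": 4.5, "dy": 28, "dz": 0, "claw": 50}, {"ax": 0, "ay": 0, "az": 0, "dx": 4, "dy": 27, "dz": 0, "claw": 50}, {"ax": 0, "ay": 0, "az": 0, "dx": 4, "dy": 25, "dz": 0, "claw": 50}, {"ax": 0, "ay": 0, "az": 0, "dx": 3, "dy": 20, "dz": 0, "claw": 50}, {"ax": 0, "ay": 0, "az": 0, "dx": 2.5, "dy": 15, "dz": 0, "claw": 50}, {"ax": 0, "ay": 0, "az": 0, "dx": 1.5, "dy": 11, "dz": 0, "claw": 50}, {"ax": 0, "ay": 0, "az": 0, "dx": 1, "dy": 7, "dz": 0, "claw": 50}, {"ax": 0, "ay": 0, "az": 0, "dx": 0, "dy": 4, "dz": 0, "claw": 50}, {"ax": 0, "ay": 0, "az": 0, "dx": 0, "dy": 1, "dz": 0, "claw": 50}, {"ax": 0, "ay": 0, "az": 0, "dx": 0, "dy": 0, "dz": 0, "claw": 50}, {"ax": 0, "ay": 0, "az": 0, "dx": 0, "dy": 0, "dz": 0, "claw": 50}])

```text
time_s: 73.35
tcp_pos: [0.62, 0.0875, 0.2613]
ee_rot: [[0.998, -0.057, 0.0], [-0.057, -0.998, 0.0], [-0.0, -0.0, -1.0]]
wrist_force: [-0.5, -0.6, -7.3]
gripper_width: 0.733
gripper_force: 30.0
```

```bash
python3 -c "
from h import *
delta(.620,.087,.1755)"
```

```text
tcp [0.62   0.0875 0.2613] psi -3.26 tool mm [ 0.   0.5 85.8] F [-0.54 -0.64 -7.27] M [-0.013 -0.046 -0.018] w 63.8 g 30.0
```

Emit:
play_rows(steps=[{"ax": 0, "ay": 0, "az": 0, "dx": -1, "dy": 0.3, "dz": 3, "claw": 50}, {"ax": 0, "ay": 0, "az": 0, "dx": 0, "dy": 0, "dz": 7, "claw": 50}, {"ax": 0, "ay": 0, "az": 0, "dx": 0, "dy": 0, "dz": 11, "claw": 50}, {"ax": 0, "ay": 0, "az": 0, "dx": 0, "dy": 0, "dz": 14, "claw": 50}, {"ax": 0, "ay": 0, "az": 0, "dx": 0, "dy": 0, "dz": 15, "claw": 50}, {"ax": 0, "ay": 0, "az": 0, "dx": 0, "dy": 0, "dz": 13, "claw": 50}, {"ax": 0, "ay": 0, "az": 0, "dx": 0, "dy": 0, "dz": 9, "claw": 50}, {"ax": 0, "ay": 0, "az": 0, "dx": 0, "dy": 0, "dz": 6, "claw": 50}, {"ax": 0, "ay": 0, "az": 0, "dx": 0, "dy": 0, "dz": 4, "claw": 50}, {"ax": 0, "ay": 0, "az": 0, "dx": 0, "dy": 0, "dz": 2, "claw": 50}, {"ax": 0, "ay": 0, "az": 0, "dx": 0, "dy": 0, "dz": 1, "claw": 50}, {"ax": 0, "ay": 0, "az": 0, "dx": 0, "dy": 0, "dz": 0, "claw": 50}, {"ax": 0, "ay": 0, "az": 0, "dx": 0, "dy": 0, "dz": 0, "claw": 50}])

```text
time_s: 74.65
tcp_pos: [0.6192, 0.0866, 0.1769]
ee_rot: [[0.998, -0.058, 0.001], [-0.058, -0.998, 0.0], [0.001, -0.0, -1.0]]
wrist_force: [0.8, 0.4, -6.9]
gripper_width: 0.728
gripper_force: 30.0
```

Emit:
play_rows(steps=[{"ax": 0, "ay": 0, "az": 0, "dx": 0, "dy": 0, "dz": 0.4, "claw": 50}, {"ax": 0, "ay": 0, "az": 0, "dx": 0, "dy": 0, "dz": 0, "claw": 50}, {"ax": 0, "ay": 0, "az": 0, "dx": 0, "dy": 0, "dz": 0, "claw": 50}])

```text
time_s: 74.95
tcp_pos: [0.619, 0.0866, 0.1761]
ee_rot: [[0.998, -0.058, 0.0], [-0.058, -0.998, 0.0], [0.0, -0.0, -1.0]]
wrist_force: [0.1, 0.4, -6.4]
gripper_width: 0.729
gripper_force: 30.0
```

Emit:
play_rows(steps=[{"ax": 0, "ay": 0, "az": 0, "dx": 0, "dy": 0, "dz": 0.4, "claw": 50}, {"ax": 0, "ay": 0, "az": 0, "dx": 0, "dy": 0, "dz": 0, "claw": 50}, {"ax": 0, "ay": 0, "az": 0, "dx": 0, "dy": 0, "dz": 0, "claw": 50}])

```text
time_s: 75.25
tcp_pos: [0.6189, 0.0865, 0.1756]
ee_rot: [[0.998, -0.058, -0.0], [-0.058, -0.998, -0.0], [-0.0, 0.0, -1.0]]
wrist_force: [-0.0, -0.8, -6.5]
gripper_width: 0.728
gripper_force: 30.0
```

Emit:
play_rows(steps=[{"ax": 0, "ay": 0, "az": 0, "dx": 0, "dy": 0, "dz": 0.5, "claw": 50}, {"ax": 0, "ay": 0, "az": 0, "dx": 0, "dy": 0, "dz": 0, "claw": 50}, {"ax": 0, "ay": 0, "az": 0, "dx": 0, "dy": 0, "dz": 0, "claw": 50}])

```text
time_s: 75.55
tcp_pos: [0.6191, 0.0866, 0.1754]
ee_rot: [[0.998, -0.058, 0.0], [-0.058, -0.998, 0.0], [0.0, -0.0, -1.0]]
wrist_force: [0.8, 0.3, -5.3]
gripper_width: 0.73
gripper_force: 30.0
```

Emit:
play_rows(steps=[{"ax": 0, "ay": 0, "az": 0, "dx": 0, "dy": 0, "dz": 0.4, "claw": 50}, {"ax": 0, "ay": 0, "az": 0, "dx": 0, "dy": 0, "dz": 0, "claw": 50}, {"ax": 0, "ay": 0, "az": 0, "dx": 0, "dy": 0, "dz": 0, "claw": 50}])

```text
time_s: 75.85
tcp_pos: [0.6191, 0.0866, 0.1753]
ee_rot: [[0.998, -0.058, 0.001], [-0.058, -0.998, 0.0], [0.001, -0.0, -1.0]]
wrist_force: [-2.0, 1.0, -2.1]
gripper_width: 0.728
gripper_force: 30.0
```

Emit:
play_rows(steps=[{"ax": 0, "ay": 0, "az": 0, "dx": 0, "dy": 0, "dz": 0.3, "claw": 50}, {"ax": 0, "ay": 0, "az": 0, "dx": 0, "dy": 0, "dz": 0, "claw": 65}, {"ax": 0, "ay": 0, "az": 0, "dx": 0, "dy": 0, "dz": 0, "claw": 70}, {"ax": 0, "ay": 0, "az": 0, "dx": 0, "dy": 0, "dz": 0, "claw": 75}, {"ax": 0, "ay": 0, "az": 0, "dx": 0, "dy": 0, "dz": 0, "claw": 75}, {"ax": 0, "ay": 0, "az": 0, "dx": 0, "dy": 0, "dz": 0, "claw": 75}, {"ax": 0, "ay": 0, "az": 0, "dx": 0, "dy": 0, "dz": -8, "claw": 75}, {"ax": 0, "ay": 0, "az": 0, "dx": 0, "dy": 0, "dz": -16, "claw": 75}, {"ax": 0, "ay": 0, "az": 0, "dx": 0, "dy": 0, "dz": -16, "claw": 75}, {"ax": 0, "ay": 0, "az": 0, "dx": 0, "dy": 0, "dz": -8, "claw": 75}, {"ax": 0, "ay": 0, "az": 0, "dx": -20, "dy": -0.4, "dz": 0, "claw": 40}, {"ax": 0, "ay": 0, "az": 0, "dx": -25, "dy": 0, "dz": 0, "claw": 0}, {"ax": 0, "ay": 0, "az": 0, "dx": -17, "dy": 0, "dz": 0, "claw": 0}, {"ax": 0, "ay": 0, "az": 0, "dx": 0, "dy": 0, "dz": 8, "claw": 0}, {"ax": 0, "ay": 0, "az": 0, "dx": 0, "dy": 0, "dz": 20, "claw": 0}, {"ax": 0, "ay": 0, "az": 0, "dx": 0, "dy": 0, "dz": 25, "claw": 0}, {"ax": 0, "ay": 0, "az": 0, "dx": 0, "dy": 0, "dz": 15, "claw": 0}, {"ax": 0, "ay": 3, "az": 0, "dx": 0, "dy": 0, "dz": 10, "claw": 0}, {"ax": 0, "ay": 3, "az": 0, "dx": 0, "dy": 0, "dz": 3, "claw": 0}, {"ax": 0, "ay": 0, "az": 0, "dx": 0, "dy": 0, "dz": 0, "claw": 0}])

```text
time_s: 77.85
tcp_pos: [0.5558, 0.09, 0.1399]
ee_rot: [[0.993, -0.057, 0.101], [-0.057, -0.998, -0.008], [0.101, 0.002, -0.995]]
wrist_force: [-1.4, -0.8, 0.1]
gripper_width: 0.052
gripper_force: 0.0
```

Emit:
play_rows(steps=[{"ax": 0, "ay": 0, "az": 0, "dx": 4, "dy": 0, "dz": 0.4, "claw": 0}, {"ax": 0, "ay": 0, "az": 0, "dx": 6, "dy": 0, "dz": 0.6, "claw": 0}, {"ax": 0, "ay": 0, "az": 0, "dx": 3, "dy": 0, "dz": 0.2, "claw": 0}, {"ax": 0, "ay": 0, "az": 0, "dx": 1.5, "dy": 0, "dz": 0.1, "claw": 0}, {"ax": 0, "ay": 0, "az": 0, "dx": 1.5, "dy": 0, "dz": 0, "claw": 0}, {"ax": 0, "ay": 0, "az": 0, "dx": 1.5, "dy": 0, "dz": -0.2, "claw": 0}, {"ax": 0, "ay": 0, "az": 0, "dx": 1.5, "dy": 0, "dz": -0.2, "claw": 0}, {"ax": 0, "ay": 0, "az": 0, "dx": 1.5, "dy": 0, "dz": -0.2, "claw": 0}, {"ax": 0, "ay": 0, "az": 0, "dx": 1.5, "dy": 0, "dz": -0.2, "claw": 0}, {"ax": 0, "ay": 0, "az": 0, "dx": 1.5, "dy": 0, "dz": -0.2, "claw": 0}, {"ax": 0, "ay": 0, "az": 0, "dx": 1.5, "dy": 0, "dz": -0.2, "claw": 0}, {"ax": 0, "ay": 0, "az": 0, "dx": 0, "dy": 0, "dz": 0, "claw": 0}])

```text
time_s: 79.05
tcp_pos: [0.5814, 0.0889, 0.1432]
ee_rot: [[0.993, -0.058, 0.102], [-0.058, -0.998, -0.007], [0.103, 0.001, -0.995]]
wrist_force: [-2.5, 1.4, -1.9]
gripper_width: 0.004
gripper_force: 1.5
```

Emit:
play_rows(steps=[{"ax": 0, "ay": 0, "az": 0, "dx": 1, "dy": 0, "dz": -0.3, "claw": 0}, {"ax": 0, "ay": 0, "az": 0, "dx": 1, "dy": 0, "dz": -0.3, "claw": 0}, {"ax": 0, "ay": 0, "az": 0, "dx": 1, "dy": 0, "dz": -0.3, "claw": 0}, {"ax": 0, "ay": 0, "az": 0, "dx": 0, "dy": 0, "dz": 0, "claw": 0}])

```text
time_s: 79.45
tcp_pos: [0.5827, 0.0888, 0.1436]
ee_rot: [[0.993, -0.059, 0.099], [-0.058, -0.998, -0.007], [0.099, 0.001, -0.995]]
wrist_force: [-5.9, 3.0, -3.8]
gripper_width: 0.004
gripper_force: 3.5
```

Emit:
play_rows(steps=[{"ax": 0, "ay": 0, "az": 0, "dx": 1, "dy": 0, "dz": 0, "claw": 0}, {"ax": 0, "ay": 0, "az": 0, "dx": 1, "dy": 0, "dz": 0, "claw": 0}, {"ax": 0, "ay": 0, "az": 0, "dx": 0, "dy": -1, "dz": 0, "claw": 0}, {"ax": 0, "ay": 0, "az": 0, "dx": 0, "dy": -1, "dz": 0, "claw": 0}, {"ax": 0, "ay": 0, "az": 0, "dx": 0, "dy": 0, "dz": 0, "claw": 0}])

```text
time_s: 79.95
tcp_pos: [0.5831, 0.0897, 0.143]
ee_rot: [[0.994, -0.059, 0.095], [-0.059, -0.998, -0.009], [0.095, 0.003, -0.995]]
wrist_force: [-8.9, 1.5, -2.7]
gripper_width: 0.012
gripper_force: 4.4
```

Emit:
play_rows(steps=[{"ax": 0, "ay": 0, "az": 0, "dx": 0, "dy": -1, "dz": 0, "claw": 0}, {"ax": 0, "ay": 0, "az": 0, "dx": 0, "dy": -1, "dz": 0, "claw": 0}, {"ax": 0, "ay": 0, "az": 0, "dx": 0, "dy": 0, "dz": 0, "claw": 0}])

```text
time_s: 80.25
tcp_pos: [0.5831, 0.091, 0.143]
ee_rot: [[0.994, -0.06, 0.094], [-0.059, -0.998, -0.01], [0.094, 0.004, -0.996]]
wrist_force: [-8.9, -1.6, -2.6]
gripper_width: 0.008
gripper_force: 4.3
```

Emit:
play_rows(steps=[{"ax": 0, "ay": 0, "az": 0, "dx": 0, "dy": 1, "dz": 0, "claw": 0}, {"ax": 0, "ay": 0, "az": 0, "dx": 0.5, "dy": 1, "dz": 0, "claw": 0}, {"ax": 0, "ay": 0, "az": 0, "dx": 0, "dy": 0, "dz": 0, "claw": 0}])

```text
time_s: 80.55
tcp_pos: [0.5832, 0.0895, 0.1429]
ee_rot: [[0.994, -0.06, 0.094], [-0.059, -0.998, -0.009], [0.094, 0.003, -0.996]]
wrist_force: [-10.2, 1.1, -3.0]
gripper_width: 0.003
gripper_force: 5.0
```

Emit:
play_rows(steps=[{"ax": 0, "ay": 0, "az": 0, "dx": -2, "dy": 0, "dz": 0, "claw": 0}, {"ax": 0, "ay": 0, "az": 0, "dx": -5, "dy": 0, "dz": 0, "claw": 0}, {"ax": 0, "ay": 0, "az": 0, "dx": -10, "dy": 0, "dz": 0, "claw": 0}, {"ax": 0, "ay": -3, "az": 0, "dx": -10, "dy": 0, "dz": -10, "claw": 0}, {"ax": 0, "ay": -3, "az": 0, "dx": -5, "dy": 0, "dz": -30, "claw": 0}, {"ax": 0, "ay": 0, "az": 0, "dx": 0, "dy": 20, "dz": -40, "claw": 0}, {"ax": 0, "ay": 0, "az": 0, "dx": 0, "dy": 30, "dz": -35, "claw": 0}, {"ax": 0, "ay": 0, "az": 0, "dx": 0, "dy": 30, "dz": -5, "claw": 0}, {"ax": 0, "ay": 0, "az": 0, "dx": 0, "dy": 0, "dz": 0, "claw": 0}, {"ax": 0, "ay": 0, "az": 0, "dx": 0, "dy": 0, "dz": 0, "claw": 0}])

```text
time_s: 81.55
tcp_pos: [0.5489, 0.0127, 0.2632]
ee_rot: [[0.998, -0.059, 0.003], [-0.059, -0.998, 0.001], [0.003, -0.001, -1.0]]
wrist_force: [0.0, -0.1, -0.6]
gripper_width: 0.01
gripper_force: 0.0
```

```bash
python3 nest.py w9.png | grep -v '^post'
```

```text
cap [413. 101.] 6552 616.7 -107.6 r 32.7 mean [ 0.6177 -0.1078] bbox [ 0.5852 -0.1403] [ 0.6485 -0.0753]
   dist to post mm 37.8
   dist to post mm 38.3
cap [146. 103.] 6463 627.7 85.6 r 32.3 mean [0.628  0.0855] bbox [0.5957 0.0535] [0.6586 0.1177]
   dist to post mm 36.5
   dist to post mm 37.3
cap [281. 102.] 6412 621.8 -11.1 r 31.8 mean [ 0.6226 -0.0112] bbox [ 0.5903 -0.0426] [0.653  0.0202]
   dist to post mm 38.5
   dist to post mm 38.5
   dist to post mm 39.0
```

Emit:
play_rows(steps=[{"ax": 0, "ay": 0, "az": 0, "dx": -15, "dy": -15, "dz": 0, "claw": 0}, {"ax": 0, "ay": 0, "az": 0, "dx": -35, "dy": -25, "dz": 5, "claw": 0}, {"ax": 0, "ay": 0, "az": 0, "dx": -45, "dy": -25, "dz": 10, "claw": 0}, {"ax": 0, "ay": 0, "az": 0, "dx": -35, "dy": -12, "dz": 10, "claw": 0}, {"ax": 0, "ay": 0, "az": 0, "dx": -10, "dy": 0, "dz": 5, "claw": 0}, {"ax": 0, "ay": 0, "az": 0, "dx": 0, "dy": 0, "dz": 0, "claw": 0}, {"ax": 0, "ay": 0, "az": 0, "dx": 0, "dy": 0, "dz": 0, "claw": 0}])

```text
time_s: 82.3
tcp_pos: [0.4162, 0.0972, 0.233]
ee_rot: [[0.998, -0.057, 0.001], [-0.057, -0.998, 0.0], [0.001, -0.0, -1.0]]
wrist_force: [1.2, -0.1, 0.0]
gripper_width: 0.006
gripper_force: 0.0
```

```bash
python3 - <<'E'
from h import *
c=capture('wrist'); P=cloud(c); save(c,'w10.png')
hsv=cv2.cvtColor(c['frame'],cv2.COLOR_BGR2HSV)
g=cv2.inRange(hsv,(45,100,50),(80,255,255))
for ce,a,m in blobs(g,60):
    zt=np.nanpercentile(P[m][:,2],80); t=m&(abs(P[...,2]-zt)<.003)
    print(ce.round(),a,'ztop',zt.round(4),np.nanpercentile(P[m][:,2],[5,50,95]).round(4),'c',np.nanmedian(P[t],0).round(4),(np.nanmax(P[t],0)-np.nanmin(P[t],0)).round(3))
delta(.464,.083,.15)
E
```

```text
[266. 134.] 610 ztop 0.0971 [0.0943 0.0963 0.0975] c [0.4644 0.083  0.0964] [0.025 0.025 0.004]
tcp [0.4165 0.0971 0.2331] psi -3.3 tool mm [48.1 11.3 83.1] F [ 0.62 -0.69  0.21] M [-0.043 -0.01   0.035] w 0.4 g 0.0
```

All three shaker jars are home at (0.628,0.086), (0.622,-0.011) and (0.617,-0.108), and the button top is at (0.464, 0.083, 0.0965). Now I press it.

Emit:
play_rows(steps=[{"ax": 0, "ay": 0, "az": 0, "dx": 12, "dy": 3, "dz": 10, "claw": 0}, {"ax": 0, "ay": 0, "az": 0, "dx": 24, "dy": 5, "dz": 25, "claw": 0}, {"ax": 0, "ay": 0, "az": 0, "dx": 12, "dy": 3, "dz": 28, "claw": 0}, {"ax": 0, "ay": 0, "az": 0, "dx": 0, "dy": 0, "dz": 25, "claw": 0}, {"ax": 0, "ay": 0, "az": 0, "dx": 0, "dy": 0, "dz": 18, "claw": 0}, {"ax": 0, "ay": 0, "az": 0, "dx": 0, "dy": 0, "dz": 9, "claw": 0}, {"ax": 0, "ay": 0, "az": 0, "dx": 0, "dy": 0, "dz": 4, "claw": 0}, {"ax": 0, "ay": 0, "az": 0, "dx": 0, "dy": 0, "dz": 0, "claw": 0}, {"ax": 0, "ay": 0, "az": 0, "dx": 0, "dy": 0, "dz": 0, "claw": 0}])

```text
time_s: 83.25
tcp_pos: [0.4634, 0.083, 0.1144]
ee_rot: [[0.998, -0.058, 0.002], [-0.058, -0.998, 0.001], [0.002, -0.001, -1.0]]
wrist_force: [-0.0, 0.8, -0.0]
gripper_width: 0.002
gripper_force: 0.0
```

Emit:
play_rows(steps=[{"ax": 0, "ay": 0, "az": 0, "dx": 0, "dy": 0, "dz": 2, "claw": 0}, {"ax": 0, "ay": 0, "az": 0, "dx": 0, "dy": 0, "dz": 2, "claw": 0}, {"ax": 0, "ay": 0, "az": 0, "dx": 0, "dy": 0, "dz": 2, "claw": 0}, {"ax": 0, "ay": 0, "az": 0, "dx": 0, "dy": 0, "dz": 2, "claw": 0}, {"ax": 0, "ay": 0, "az": 0, "dx": 0, "dy": 0, "dz": 0, "claw": 0}])

```text
time_s: 83.75
tcp_pos: [0.4631, 0.0832, 0.1061]
ee_rot: [[0.998, -0.057, 0.001], [-0.057, -0.998, 0.001], [0.001, -0.001, -1.0]]
wrist_force: [0.2, 0.3, 4.2]
gripper_width: 0.006
gripper_force: 2.2
```

Emit:
play_rows(steps=[{"ax": 0, "ay": 0, "az": 0, "dx": 0, "dy": 0, "dz": 1, "claw": 0}, {"ax": 0, "ay": 0, "az": 0, "dx": 0, "dy": 0, "dz": 1, "claw": 0}, {"ax": 0, "ay": 0, "az": 0, "dx": 0, "dy": 0, "dz": 0, "claw": 0}])

```text
time_s: 84.05
tcp_pos: [0.4632, 0.0832, 0.1053]
ee_rot: [[0.998, -0.057, 0.002], [-0.057, -0.998, 0.0], [0.002, -0.0, -1.0]]
wrist_force: [-3.9, 0.7, 13.8]
gripper_width: 0.005
gripper_force: 6.6
```

Emit:
play_rows(steps=[{"ax": 0, "ay": 0, "az": 0, "dx": 0, "dy": 0, "dz": 0.5, "claw": 0}, {"ax": 0, "ay": 0, "az": 0, "dx": 0, "dy": 0, "dz": 0, "claw": 0}, {"ax": 0, "ay": 0, "az": 0, "dx": 0, "dy": 0, "dz": 0, "claw": 0}])

```text
time_s: 84.35
tcp_pos: [0.4632, 0.0832, 0.1052]
ee_rot: [[0.998, -0.057, 0.002], [-0.057, -0.998, 0.0], [0.002, -0.0, -1.0]]
wrist_force: [-4.5, 1.6, 15.2]
gripper_width: 0.006
gripper_force: 8.1
```

Emit:
play_rows(steps=[{"ax": 0, "ay": 0, "az": 0, "dx": 0, "dy": 0, "dz": -3, "claw": 0}, {"ax": 0, "ay": 0, "az": 0, "dx": 0, "dy": 0, "dz": -5, "claw": 0}, {"ax": 0, "ay": 0, "az": 0, "dx": 0, "dy": 0, "dz": -15, "claw": 0}, {"ax": 0, "ay": 0, "az": 0, "dx": 0, "dy": 0, "dz": -30, "claw": 0}, {"ax": 0, "ay": 0, "az": 0, "dx": 0, "dy": 0, "dz": -40, "claw": 0}, {"ax": 0, "ay": 0, "az": 0, "dx": -20, "dy": 0, "dz": -30, "claw": 0}, {"ax": 0, "ay": 0, "az": 0, "dx": -30, "dy": 0, "dz": -20, "claw": 0}, {"ax": 0, "ay": 0, "az": 0, "dx": -10, "dy": 0, "dz": -5, "claw": 0}, {"ax": 0, "ay": 0, "az": 0, "dx": 0, "dy": 0, "dz": 0, "claw": 0}, {"ax": 0, "ay": 0, "az": 0, "dx": 0, "dy": 0, "dz": 0, "claw": 0}])

```text
time_s: 85.35
tcp_pos: [0.4024, 0.0862, 0.2502]
ee_rot: [[0.998, -0.058, -0.002], [-0.058, -0.998, -0.001], [-0.002, 0.001, -1.0]]
wrist_force: [-0.4, -0.0, 0.4]
gripper_width: 0.003
gripper_force: 0.0
```

```bash
python3 - <<'E'
from h import *
c=capture('top'); save(c,'t9.png')
for ce,a,m in caps(c): print(ce.round(0),a,onplane(c,ce,.185 if 230<ce[0]<345 else .079)[0].round(4))
E
```

```text
[259. 175.] 387 [0.6255 0.0861 0.185 ]
[293. 177.] 399 [ 0.6202 -0.0116  0.185 ]
[326. 180.] 393 [ 0.6146 -0.1079  0.185 ]
[500. 182.] 166 [ 0.6361 -0.6959  0.079 ]
[433. 228.] 347 [ 0.4868 -0.4647  0.079 ]
```

View pics/t9.png

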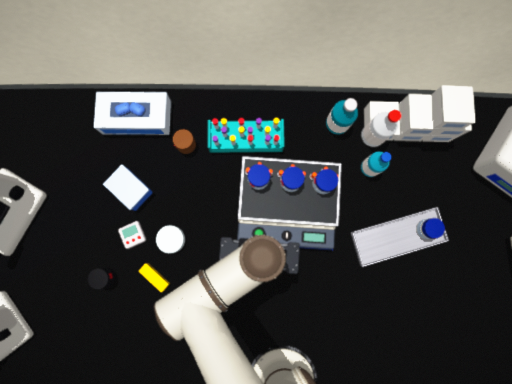

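The three ball jars are in the nests at (259,175), (293,177) and (326,180), the empty jar is in the tray at (433,228), and everything else is unmoved.

```bash
python3 -c "
from station import *
print(finish_job())"
```

```text
the job is handed in; nothing more can be done
None
```

The job is done and handed in: three jars had a ball and are home in the nests, the fourth had none and stands upright in the tray, and the start button was pressed to its stop and released afterwards.

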